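Load the driver-module test dock and power it up

TASK

Switch the isolator off first. With it off, pick up each driver module lying on the bench, fit it in a free bay of its own size and press it fully home, flush with the deck, then turn on the left-hand (run) switch, as seen from the robot, of each filled bay; the empty bays' switches end up off, and the right-hand (boost) switches are never to be thrown. When everything is set, switch the isolator back on and leave the other things on the bench where they are.

Things in the scene. Friction and masses are not known exactly. Their poses are not given: they have to be found in the camera images.
- module_long_1: loose long driver module, about 60 g, may be absent: grey slab 58 x 30 x 14 mm (x, y, z) with an aluminium finned heat sink standing centrally on it, 18 mm along x, 24 mm along y, 26 mm tall (top 40 mm above the underside). Origin at the centre of the slab's underside, z up. Pinch the heat sink across its 18 mm; it fits its bay either way round.
- module_short_1: loose short driver module, about 60 g, may be absent: grey slab 40 x 30 x 14 mm (x, y, z) with an aluminium finned heat sink standing centrally on it, 18 mm along x, 24 mm along y, 26 mm tall (top 40 mm above the underside). Origin at the centre of the slab's underside, z up. Pinch the heat sink across its 18 mm; it fits its bay either way round.
- module_long_2: loose long driver module, about 60 g, may be absent: grey slab 58 x 30 x 14 mm (x, y, z) with an aluminium finned heat sink standing centrally on it, 18 mm along x, 24 mm along y, 26 mm tall (top 40 mm above the underside). Origin at the centre of the slab's underside, z up. Pinch the heat sink across its 18 mm; it fits its bay either way round.
- module_short_2: loose short driver module, about 60 g, may be absent: grey slab 40 x 30 x 14 mm (x, y, z) with an aluminium finned heat sink standing centrally on it, 18 mm along x, 24 mm along y, 26 mm tall (top 40 mm above the underside). Origin at the centre of the slab's underside, z up. Pinch the heat sink across its 18 mm; it fits its bay either way round.
- bay_long_1_mouth (a point): centre of the mouth of a 61 x 33 mm recess (1.5 mm play a side for a long module, rim bevelled 3 mm) in the deck, 40 mm above the table. x to the dock's rear, y to its left. A plate inside stops the module 6 mm too high; 6 to 10 N drives it down to a hard stop, slab flush (underside 14 mm below the mouth). Four bays, 44 mm apart along y, in varying order; two toggles in front of each.
- bay_long_1_run (a joint): run toggle of this bay (left-hand one), rad: 0 off (leans 0.45 rad to the front, -x), 0.9 on (leans 0.45 rad to the rear, +x). Pivot at x -67, y +11, z +3 mm from the bay's mouth point in its axes; steel lever 32 mm long, radius 4 mm; toggles are 22 mm apart along y. About 2 N at the tip moves it; it stays where left.
- bay_long_1_boost (a joint): boost toggle of this bay (right-hand one), rad: 0 off (leans 0.45 rad to the front, -x), 0.9 on (leans 0.45 rad to the rear, +x). Pivot at x -67, y -11, z +3 mm from the bay's mouth point in its axes; steel lever 32 mm long, radius 4 mm; toggles are 22 mm apart along y. About 2 N at the tip moves it; it stays where left.
- bay_long_2_mouth (a point): centre of the mouth of a 61 x 33 mm recess (1.5 mm play a side for a long module, rim bevelled 3 mm) in the deck, 40 mm above the table. x to the dock's rear, y to its left. A plate inside stops the module 6 mm too high; 6 to 10 N drives it down to a hard stop, slab flush (underside 14 mm below the mouth). Four bays, 44 mm apart along y, in varying order; two toggles in front of each.
- bay_long_2_run (a joint): run toggle of this bay (left-hand one), rad: 0 off (leans 0.45 rad to the front, -x), 0.9 on (leans 0.45 rad to the rear, +x). Pivot at x -67, y +11, z +3 mm from the bay's mouth point in its axes; steel lever 32 mm long, radius 4 mm; toggles are 22 mm apart along y. About 2 N at the tip moves it; it stays where left.
- bay_long_2_boost (a joint): boost toggle of this bay (right-hand one), rad: 0 off (leans 0.45 rad to the front, -x), 0.9 on (leans 0.45 rad to the rear, +x). Pivot at x -67, y -11, z +3 mm from the bay's mouth point in its axes; steel lever 32 mm long, radius 4 mm; toggles are 22 mm apart along y. About 2 N at the tip moves it; it stays where left.
- bay_short_1_mouth (a point): centre of the mouth of a 43 x 33 mm recess (1.5 mm play a side for a short module, rim bevelled 3 mm) in the deck, 40 mm above the table. x to the dock's rear, y to its left. A plate inside stops the module 6 mm too high; 6 to 10 N drives it down to a hard stop, slab flush (underside 14 mm below the mouth). Four bays, 44 mm apart along y, in varying order; two toggles in front of each.
- bay_short_1_run (a joint): run toggle of this bay (left-hand one), rad: 0 off (leans 0.45 rad to the front, -x), 0.9 on (leans 0.45 rad to the rear, +x). Pivot at x -67, y +11, z +3 mm from the bay's mouth point in its axes; steel lever 32 mm long, radius 4 mm; toggles are 22 mm apart along y. About 2 N at the tip moves it; it stays where left.
- bay_short_1_boost (a joint): boost toggle of this bay (right-hand one), rad: 0 off (leans 0.45 rad to the front, -x), 0.9 on (leans 0.45 rad to the rear, +x). Pivot at x -67, y -11, z +3 mm from the bay's mouth point in its axes; steel lever 32 mm long, radius 4 mm; toggles are 22 mm apart along y. About 2 N at the tip moves it; it stays where left.
- bay_short_2_mouth (a point): centre of the mouth of a 43 x 33 mm recess (1.5 mm play a side for a short module, rim bevelled 3 mm) in the deck, 40 mm above the table. x to the dock's rear, y to its left. A plate inside stops the module 6 mm too high; 6 to 10 N drives it down to a hard stop, slab flush (underside 14 mm below the mouth). Four bays, 44 mm apart along y, in varying order; two toggles in front of each.
- bay_short_2_run (a joint): run toggle of this bay (left-hand one), rad: 0 off (leans 0.45 rad to the front, -x), 0.9 on (leans 0.45 rad to the rear, +x). Pivot at x -67, y +11, z +3 mm from the bay's mouth point in its axes; steel lever 32 mm long, radius 4 mm; toggles are 22 mm apart along y. About 2 N at the tip moves it; it stays where left.
- bay_short_2_boost (a joint): boost toggle of this bay (right-hand one), rad: 0 off (leans 0.45 rad to the front, -x), 0.9 on (leans 0.45 rad to the rear, +x). Pivot at x -67, y -11, z +3 mm from the bay's mouth point in its axes; steel lever 32 mm long, radius 4 mm; toggles are 22 mm apart along y. About 2 N at the tip moves it; it stays where left.
- isolator_pivot (a point): pivot of the isolator toggle, 3 mm above the centre of the top of a fixed grey switch box 85 x 70 x 50 mm (x, y, z) that stands left or right of the dock; x to the box's rear, away from the robot
- isolator_switch (a joint): isolator toggle, rad: 0 off (leans 0.45 rad to the front, -x), 0.9 on (leans 0.45 rad to the rear); starts on. Lever 46 mm long, radius 6 mm; 1 to 2 N at the tip moves it; it stays where left.
- disc_1: bystander, to be left where it is: white printed disc, 30 mm across, 7 mm thick
- disc_2: bystander, to be left where it is: white printed disc, 30 mm across, 7 mm thick
- disc_3: bystander, to be left where it is: white printed disc, 30 mm across, 7 mm thick
- pliers: bystander, to be left where it is: long-nose pliers with yellow handles, lying, 200 mm long
- screwdriver: bystander, to be left where it is: screwdriver, lying
Mind the look-alikes: they are no part of the job. Leave any green look-alike of the module_long_1 alone.

How it is judged:
On the way, in this order (a step that is already met when the one before it is completed fails the run):
1. the isolator is switched off (value of joint isolator_switch below 0.25 rad), for 0.2 s.
2. with the isolator off, every module is flush in a bay of its size and exactly the run switches of the filled bays are on (value of joint each of isolator_switch, bay_long_1_boost, bay_long_2_boost, bay_short_1_boost, bay_short_2_boost below 0.25 rad and ((z of module_long_1 in the frame of bay_long_1_mouth below -0.012 m and horizontal distance between module_long_1 and bay_long_1_mouth below 0.004 m and angle between module_long_1's own z axis and vertical below 0.07 rad and angle between the x axis of module_long_1 and the x axis of bay_long_1_mouth, either way round below 0.12 rad) or (z of module_long_1 in the frame of bay_long_2_mouth below -0.012 m and horizontal distance between module_long_1 and bay_long_2_mouth below 0.004 m and angle between module_long_1's own z axis and vertical below 0.07 rad and angle between the x axis of module_long_1 and the x axis of bay_long_2_mouth, either way round below 0.12 rad)) and ((z of module_long_2 in the frame of bay_long_1_mouth below -0.012 m and horizontal distance between module_long_2 and bay_long_1_mouth below 0.004 m and angle between module_long_2's own z axis and vertical below 0.07 rad and angle between the x axis of module_long_2 and the x axis of bay_long_1_mouth, either way round below 0.12 rad) or (z of module_long_2 in the frame of bay_long_2_mouth below -0.012 m and horizontal distance between module_long_2 and bay_long_2_mouth below 0.004 m and angle between module_long_2's own z axis and vertical below 0.07 rad and angle between the x axis of module_long_2 and the x axis of bay_long_2_mouth, either way round below 0.12 rad)) and ((z of module_short_1 in the frame of bay_short_1_mouth below -0.012 m and horizontal distance between module_short_1 and bay_short_1_mouth below 0.004 m and angle between module_short_1's own z axis and vertical below 0.07 rad and angle between the x axis of module_short_1 and the x axis of bay_short_1_mouth, either way round below 0.12 rad) or (z of module_short_1 in the frame of bay_short_2_mouth below -0.012 m and horizontal distance between module_short_1 and bay_short_2_mouth below 0.004 m and angle between module_short_1's own z axis and vertical below 0.07 rad and angle between the x axis of module_short_1 and the x axis of bay_short_2_mouth, either way round below 0.12 rad)) and ((z of module_short_2 in the frame of bay_short_1_mouth below -0.012 m and horizontal distance between module_short_2 and bay_short_1_mouth below 0.004 m and angle between module_short_2's own z axis and vertical below 0.07 rad and angle between the x axis of module_short_2 and the x axis of bay_short_1_mouth, either way round below 0.12 rad) or (z of module_short_2 in the frame of bay_short_2_mouth below -0.012 m and horizontal distance between module_short_2 and bay_short_2_mouth below 0.004 m and angle between module_short_2's own z axis and vertical below 0.07 rad and angle between the x axis of module_short_2 and the x axis of bay_short_2_mouth, either way round below 0.12 rad)) and (value of joint bay_long_1_run below 0.25 rad or horizontal distance between any of module_long_1, module_long_2 and bay_long_1_mouth below 0.015 m) and (value of joint bay_long_1_run above 0.65 rad or (value of joint bay_long_1_run below 0.25 rad and horizontal distance between each of module_long_1, module_long_2 and bay_long_1_mouth above 0.015 m)) and (value of joint bay_long_2_run below 0.25 rad or horizontal distance between any of module_long_1, module_long_2 and bay_long_2_mouth below 0.015 m) and (value of joint bay_long_2_run above 0.65 rad or (value of joint bay_long_2_run below 0.25 rad and horizontal distance between each of module_long_1, module_long_2 and bay_long_2_mouth above 0.015 m)) and (value of joint bay_short_1_run below 0.25 rad or horizontal distance between any of module_short_1, module_short_2 and bay_short_1_mouth below 0.015 m) and (value of joint bay_short_1_run above 0.65 rad or (value of joint bay_short_1_run below 0.25 rad and horizontal distance between each of module_short_1, module_short_2 and bay_short_1_mouth above 0.015 m)) and (value of joint bay_short_2_run below 0.25 rad or horizontal distance between any of module_short_1, module_short_2 and bay_short_2_mouth below 0.015 m) and (value of joint bay_short_2_run above 0.65 rad or (value of joint bay_short_2_run below 0.25 rad and horizontal distance between each of module_short_1, module_short_2 and bay_short_2_mouth above 0.015 m))), for 0.2 s.
3. the isolator is switched on again (value of joint isolator_switch above 0.65 rad), for 0.2 s.
At the end, for the whole second after the job is handed in: Every module sits in a bay of its size within 4 mm and 0.12 rad, level, its slab at most 2 mm above the deck, at rest; run switches on (over 0.65 rad) at filled bays only, the others and all boost switches under 0.25; isolator on (over 0.65) (value of joint isolator_switch above 0.65 rad and ((z of module_long_1 in the frame of bay_long_1_mouth below -0.012 m and horizontal distance between module_long_1 and bay_long_1_mouth below 0.004 m and angle between module_long_1's own z axis and vertical below 0.07 rad and angle between the x axis of module_long_1 and the x axis of bay_long_1_mouth, either way round below 0.12 rad) or (z of module_long_1 in the frame of bay_long_2_mouth below -0.012 m and horizontal distance between module_long_1 and bay_long_2_mouth below 0.004 m and angle between module_long_1's own z axis and vertical below 0.07 rad and angle between the x axis of module_long_1 and the x axis of bay_long_2_mouth, either way round below 0.12 rad)) and ((z of module_long_2 in the frame of bay_long_1_mouth below -0.012 m and horizontal distance between module_long_2 and bay_long_1_mouth below 0.004 m and angle between module_long_2's own z axis and vertical below 0.07 rad and angle between the x axis of module_long_2 and the x axis of bay_long_1_mouth, either way round below 0.12 rad) or (z of module_long_2 in the frame of bay_long_2_mouth below -0.012 m and horizontal distance between module_long_2 and bay_long_2_mouth below 0.004 m and angle between module_long_2's own z axis and vertical below 0.07 rad and angle between the x axis of module_long_2 and the x axis of bay_long_2_mouth, either way round below 0.12 rad)) and ((z of module_short_1 in the frame of bay_short_1_mouth below -0.012 m and horizontal distance between module_short_1 and bay_short_1_mouth below 0.004 m and angle between module_short_1's own z axis and vertical below 0.07 rad and angle between the x axis of module_short_1 and the x axis of bay_short_1_mouth, either way round below 0.12 rad) or (z of module_short_1 in the frame of bay_short_2_mouth below -0.012 m and horizontal distance between module_short_1 and bay_short_2_mouth below 0.004 m and angle between module_short_1's own z axis and vertical below 0.07 rad and angle between the x axis of module_short_1 and the x axis of bay_short_2_mouth, either way round below 0.12 rad)) and ((z of module_short_2 in the frame of bay_short_1_mouth below -0.012 m and horizontal distance between module_short_2 and bay_short_1_mouth below 0.004 m and angle between module_short_2's own z axis and vertical below 0.07 rad and angle between the x axis of module_short_2 and the x axis of bay_short_1_mouth, either way round below 0.12 rad) or (z of module_short_2 in the frame of bay_short_2_mouth below -0.012 m and horizontal distance between module_short_2 and bay_short_2_mouth below 0.004 m and angle between module_short_2's own z axis and vertical below 0.07 rad and angle between the x axis of module_short_2 and the x axis of bay_short_2_mouth, either way round below 0.12 rad)) and (value of joint bay_long_1_run below 0.25 rad or horizontal distance between any of module_long_1, module_long_2 and bay_long_1_mouth below 0.015 m) and (value of joint bay_long_1_run above 0.65 rad or (value of joint bay_long_1_run below 0.25 rad and horizontal distance between each of module_long_1, module_long_2 and bay_long_1_mouth above 0.015 m)) and value of joint each of bay_long_1_boost, bay_long_2_boost, bay_short_1_boost, bay_short_2_boost below 0.25 rad and (value of joint bay_long_2_run below 0.25 rad or horizontal distance between any of module_long_1, module_long_2 and bay_long_2_mouth below 0.015 m) and (value of joint bay_long_2_run above 0.65 rad or (value of joint bay_long_2_run below 0.25 rad and horizontal distance between each of module_long_1, module_long_2 and bay_long_2_mouth above 0.015 m)) and (value of joint bay_short_1_run below 0.25 rad or horizontal distance between any of module_short_1, module_short_2 and bay_short_1_mouth below 0.015 m) and (value of joint bay_short_1_run above 0.65 rad or (value of joint bay_short_1_run below 0.25 rad and horizontal distance between each of module_short_1, module_short_2 and bay_short_1_mouth above 0.015 m)) and (value of joint bay_short_2_run below 0.25 rad or horizontal distance between any of module_short_1, module_short_2 and bay_short_2_mouth below 0.015 m) and (value of joint bay_short_2_run above 0.65 rad or (value of joint bay_short_2_run below 0.25 rad and horizontal distance between each of module_short_1, module_short_2 and bay_short_2_mouth above 0.015 m)) and linear speed of each of module_long_1, module_long_2, module_short_1, module_short_2 below 0.02 m/s); the robot touches nothing.
It fails at once if a boost switch is thrown (value of joint any of bay_long_1_boost, bay_long_2_boost, bay_short_1_boost, bay_short_2_boost above 0.45 rad).
It fails at once if a bystander is pushed more than 7 cm away (distance of any of disc_1, disc_2, disc_3, pliers, screwdriver from where it was at the start of the episode above 0.07 m).
Of module_long_1, module_long_2, module_short_1, module_short_2 only 3 to 4 are there at a start; the rules pass over those that are not, and their reading is None.
At some moment in a run one of module_long_1, module_long_2, module_short_1, module_short_2 may be knocked a few centimetres aside while the robot is not near it.
It also fails if it takes over 210 s, if anything falls off the work surface, if the arm or the gripper's body presses on something with over 40 N, if the wrist force passes 120 N, or if a joint passes its speed limit or range.

ROBOT

A 7-joint arm with a two-finger parallel gripper is mounted at the origin on the work surface. World frame = base frame: x ahead of the robot, y to its left, z up, the work surface at z = 0. Lengths are in m, angles in rad, forces in N, time in s.
With the tool pointing down it reaches from about 0.4 to 0.9 m from the base axis. Payload 5.5 kg.
Tool frame: the origin (TCP) lies between the finger pads; the fingertips stand 8 mm ahead of it and the grasp point (between the pads) lies 11 mm behind it; y points along the fingers, x is the direction in which the jaws open and shut, and the axes are right-handed (so a half turn about y gives the same grasp; the last joint's range is limited). The gripper opens to 92 mm and grips with 3 to 60 N. Pads are 19 mm wide; open, the fingers measure 130 mm over their backs; the gripper's body (75 mm by 190 mm) begins 47 mm behind the grasp point.
Start: joints at [1.411, 0.501, -0.427, 1.55, 0.221, 1.138, -0.21], TCP at [0.267, -0.593, 0.235] pointing down, gripper open.
Joint ranges: [-2.88, 2.88], [-0.31, 2.03], [-1.54, 1.56], [0.2, 2.42], [-1.41, 4.55], [0.19, 2.02], [-2.57, 2.57]. Speed limits (rad/s): [2.57, 2.57, 3.14, 3.14, 3.14, 3.14, 3.14].

INTERFACE

Orientations are given as [roll, pitch, yaw] about the fixed x, y, z axes, in that order (R = Rz(yaw) Ry(pitch) Rx(roll)).
In Python, from workcell import ctrl gives the robot as it stands.
- The arm moves only by the tool play_rows, never from a script. Its argument "steps" is a list of rows, each an object with "dp": the shift along the tool's x, y, z in mm, a list of three; "spin": the turn about the tool's y in rad. In form: [{"dp": [tx, ty, tz], "spin": spin}, ...]. A call has 1 to 8 rows; each row is the pose to reach, as a shift and turn from the pose commanded when the call began, along the tool's axes at that moment; what a row does not reach only later rows make up. A row lasts 1/12 s, in which the tool goes at most 41.7 mm and 7.16 degrees, less where a joint would pass 70% of its speed; a pose out of reach is approached as far as the arm can. A call with a gripper value outside its range is refused whole. "claw" is the opening in per cent of the stroke, from 0 (shut) to 100 (fully open), set as the call begins (left out, the last holds). The fingers move at their own pace and stop on an object; "squeeze" is the grip in N (left out, the last holds). Time passes only in rows, so rows that repeat a pose let the fingers close. It gives the time, the measured TCP pose, the force and the opening at its end, in the units of the state.
- ctrl.state(): the state, without advancing time (a new reading comes with each control period).
- ctrl.capture(name): name is "scene" or "top" or "wrist"; returns (picture, depth): 480x640x3 uint8, red, green, blue; 480x640 float32, m along the optical axis (not along the pixel's ray), 0 where there is no reading.
- ctrl.camera_params(name): a dict with "fx", "fy", "cx", "cy" (pixels), "pose" (4x4, takes a point from camera to world coordinates); the wrist camera has in their place "mount" (4x4, takes a point from camera to tool coordinates, whose origin is the TCP and whose axes are the tool frame's). Camera axes: x right, y up, looking along -z (the intrinsics and any distortion apply to the point x, -y, -z); pixel columns grow to the right and rows downward; lengths in m; the calibration is good to about 2 mm. A picture is of the moment at which its call begins: read the wrist's pose just before it. camera_params takes no time and is no camera call.
- ctrl.sign_off(): hands the job in, once; it reports no verdict.
The state is a dict: "time_s": time; "joint_pos": joint angles; "joint_velocities": joint speeds; "tau": joint torques, N m; "tcp_pos": TCP position; "orientation": TCP orientation; "contact_force": force on the tool from outside, world axes, zero at the start; "ft_torque": the same for the moment, N m; "opening": opening from 0.0 (shut) to 1.0 (fully open).
Only numpy, scipy, OpenCV 4.12 (cv2) and the standard library are available. Lean on these libraries where they do the work, as an engineer would, in place of code of your own. Each camera call takes 0.05 s, during which the arm holds its last target.

## Working session

There is one attempt and no reset: what is moved stays moved. The work goes in short steps, Python scripts to look and compute and a tool call to move; the robot and the scene stay as the last step left them, time stands still between calls to the robot, and variables do not carry over. Pictures are saved under pics/ and viewed, and the job is handed in when it is done.

Besides the shell and the picture viewer there is one more tool, called as name(argument=value, ...) on one line, values as JSON. play_rows: Moves the arm, as the interface text tells. Its arguments: {"type":"object","properties":{"steps":{"type":"array"},"claw":{"type":"number"},"squeeze":{"type":"number"}},"required":["steps"]}

```bash
ls; mkdir -p pics
python3 - <<'E'
from workcell import ctrl
import cv2
print(ctrl.state())
for n in ("scene","top","wrist"):
    p=ctrl.camera_params(n); print(n,p)
for n in ("scene","top"):
    im,d=ctrl.capture(n); cv2.imwrite(f"pics/{n}0.png",im[:,:,::-1]); import numpy as np; np.save(f"pics/{n}0d.npy",d)
E
```

```text
pics
{'time_s': 0.0, 'joint_pos': array([ 1.41121166,  0.50185455, -0.42677148,  1.55142484,  0.22080649,
        1.13830259, -0.21029707]), 'joint_velocities': array([ 0.00020373, -0.00038264, -0.00151299,  0.00098351, -0.00102675,
        0.00065295, -0.00079579]), 'tau': array([-6.45932050e-04, -5.66592586e+01, -5.81662238e+00, -2.79108632e+01,
       -6.87938696e-02,  3.09605955e-02,  1.73468343e-04]), 'tcp_pos': array([ 0.266365  , -0.59217661,  0.23368286]), 'orientation': array([-1.57074106,  0.00193291, -1.1479734 ]), 'contact_force': array([ 0.27637637,  0.4011746 , -0.26984436]), 'ft_torque': array([ 0.00735353, -0.00463304,  0.03172721]), 'opening': 0.9969590010524864}
scene {'fx': 516.3572303466362, 'fy': 516.3572303466362, 'cx': 320.7937832830322, 'cy': 238.45996919134765, 'pose': array([[ 0.56677247, -0.64821836,  0.50850952,  1.08227175],
       [ 0.82370027,  0.45852627, -0.33357387, -0.35603772],
       [-0.01693626,  0.60791991,  0.7938177 ,  0.87428853],
       [ 0.        ,  0.        ,  0.        ,  1.        ]])}
top {'fx': 536.4251718751183, 'fy': 536.4251718751183, 'cx': 324.03701541904377, 'cy': 241.23501287298708, 'pose': array([[ 0.02809324,  0.99156027, -0.12656617,  0.35896299],
       [-0.99936856,  0.0306161 ,  0.01803173,  0.01675046],
       [ 0.02175451,  0.12597968,  0.99179426,  1.48439089],
       [ 0.        ,  0.        ,  0.        ,  1.        ]])}
wrist {'fx': 369.5578411948505, 'fy': 369.5578411948505, 'cx': 319.69764194608575, 'cy': 238.88088804148387, 'mount': array([[ 9.99999802e-01, -4.48340538e-04, -4.41635596e-04,
         3.78732601e-04],
       [-3.02394710e-04,  2.73118535e-01, -9.61980340e-01,
        -1.50630257e-01],
       [ 5.51913650e-04,  9.61980283e-01,  2.73118346e-01,
         7.43675235e-02],
       [ 0.00000000e+00,  0.00000000e+00,  0.00000000e+00,
         1.00000000e+00]])}
```

View pics/top0.png

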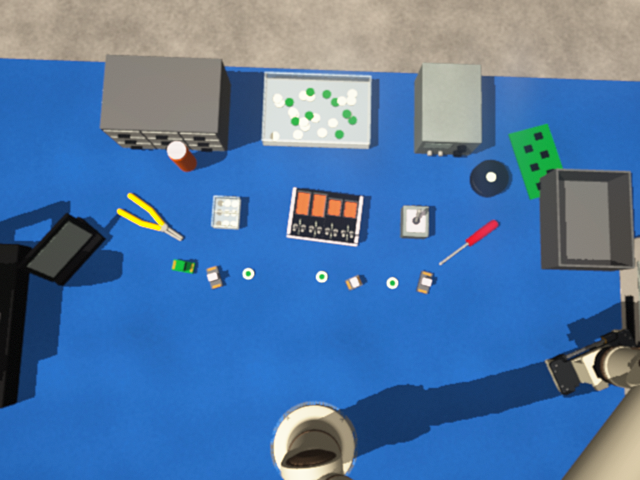

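View pics/scene0.png

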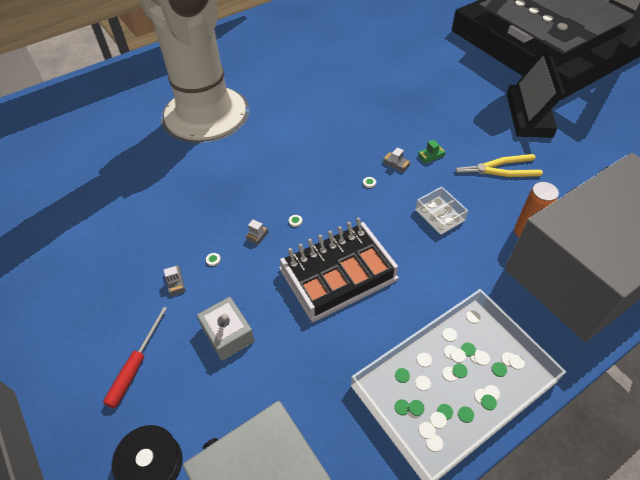

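Top view: three modules at pixels (215,277), (355,282) and (426,281), a green decoy at (184,266), the dock around (326,215) and the isolator box at (416,221). I'll zoom in next and set up helpers.

```bash
cat > h.py <<'E'
import numpy as np, cv2
from scipy.spatial.transform import Rotation as R
from workcell import ctrl
def Tcp(s=None):
    s=s or ctrl.state(); T=np.eye(4); T[:3,:3]=R.from_euler('xyz',s['orientation']).as_matrix(); T[:3,3]=s['tcp_pos']; return T
def pose(n,s=None):
    p=ctrl.camera_params(n)
    return p,(p['pose'] if n!='wrist' else Tcp(s)@p['mount'])
def rays(n,uv,P=None):
    p,T=pose(n)
    if P is not None: T=P
    uv=np.atleast_2d(np.array(uv,float))
    d=np.c_[(uv[:,0]-p['cx'])/p['fx'],-(uv[:,1]-p['cy'])/p['fy'],-np.ones(len(uv))]
    return T[:3,3],d@T[:3,:3].T
def onplane(n,uv,z,P=None):
    o,d=rays(n,uv,P); z=np.broadcast_to(z,len(d)); t=(z-o[2])/d[:,2]; return o+d*t[:,None]
def proj(n,X,P=None):
    p,T=pose(n)
    if P is not None: T=P
    X=np.atleast_2d(X); c=(X-T[:3,3])@T[:3,:3]
    return np.c_[p['cx']+p['fx']*c[:,0]/-c[:,2],p['cy']-p['fy']*c[:,1]/-c[:,2]]
def tri(obs):
    "obs list of (o,d)"
    A=np.zeros((3,3));b=np.zeros(3)
    for o,d in obs:
        d=d/np.linalg.norm(d);M=np.eye(3)-np.outer(d,d);A+=M;b+=M@o
    x=np.linalg.solve(A,b)
    return x,[np.linalg.norm((np.eye(3)-np.outer(d,d)/(d@d))@(x-o)) for o,d in obs]
def move(target,spin_yaw=None):
    "dp mm in tool axes from current commanded~measured pose to world target"
    T=Tcp(); return (T[:3,:3].T@(np.array(target)-T[:3,3]))*1000
def snap(n,name):
    s=ctrl.state(); P=pose(n,s)[1]; im,d=ctrl.capture(n)
    cv2.imwrite(f"pics/{name}.png",im[:,:,::-1]); np.savez(f"pics/{name}.npz",d=d,P=P,im=im); return im,d,P
E
python3 - <<'E'
import cv2
from h import *
im=cv2.imread('pics/top0.png')
a=cv2.resize(im[170:310,160:460],None,fx=2.66,fy=2.66,interpolation=cv2.INTER_CUBIC);cv2.imwrite('pics/top0z.png',a)
im=cv2.imread('pics/scene0.png')
a=cv2.resize(im[130:370,140:460],None,fx=2.5,fy=2.5,interpolation=cv2.INTER_CUBIC);cv2.imwrite('pics/scene0z.png',a)
for n,uv,z in [('m',(215,277),.02),('m',(355,282),.02),('m',(426,281),.02),('gr',(184,266),.02),('dock',(326,215),.04),('iso',(416,221),.05),('base',(313,440),0.02),('disc',(248,273),0),('disc',(321,277),0),('disc',(392,283),0)]:
    print(n,onplane('top',uv,z).round(3))
print(Tcp().round(3))
E
```

```text
m [[0.439 0.284 0.02 ]]
m [[ 0.436 -0.098  0.02 ]]
m [[ 0.445 -0.292  0.02 ]]
gr [[0.466 0.369 0.02 ]]
dock [[ 0.616 -0.013  0.04 ]]
iso [[ 0.605 -0.258  0.05 ]]
base [[0.019 0.004 0.02 ]]
disc [[0.454 0.197 0.   ]]
disc [[ 0.448 -0.005  0.   ]]
disc [[ 0.438 -0.202  0.   ]]
[[ 0.41  -0.001  0.912  0.266]
 [-0.912  0.002  0.41  -0.592]
 [-0.002 -1.     0.     0.234]
 [ 0.     0.     0.     1.   ]]
```

View pics/top0z.png

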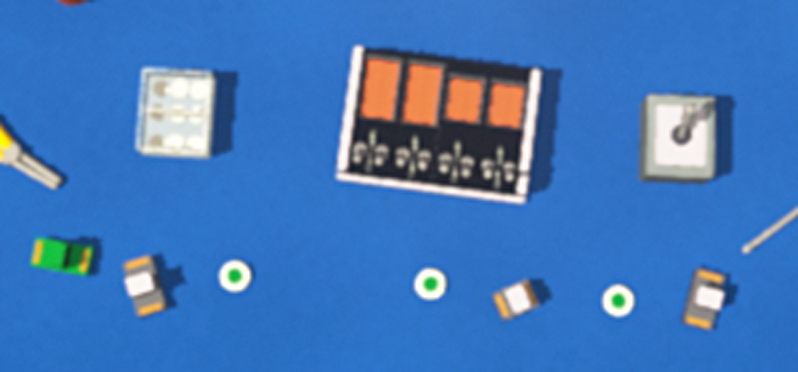

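View pics/scene0z.png

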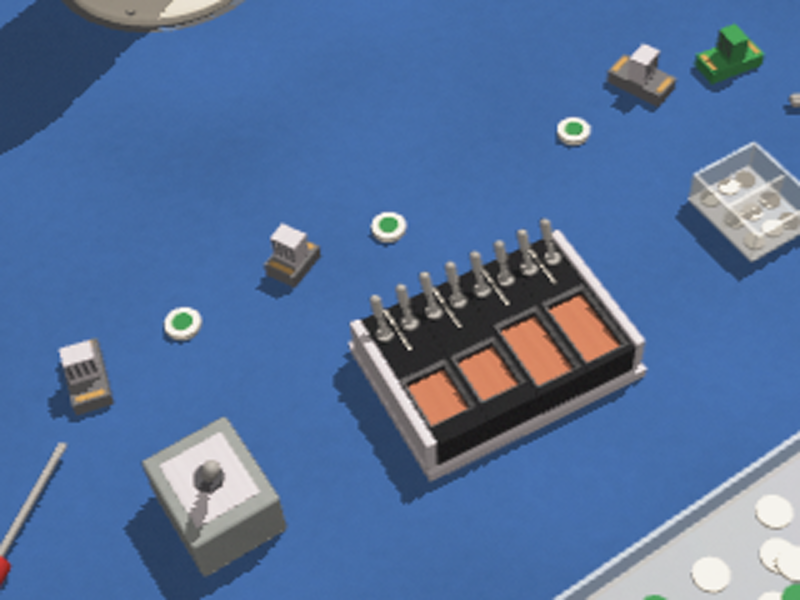

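Two long modules (left and right) and one short (middle) are on the bench. The bays from the left are long, long, short, short, and all the toggles lean to the front. I'll bring the wrist camera over the isolator and dock.

```bash
python3 -c "
from h import *
print(move([0.58,-0.17,0.28]).round(0))"
```

```text
[-256.  -46.  459.]
```

play_rows(steps=[{"dp": [-20,-20,37],"spin": -0.12},{"dp": [-40,-25,70],"spin": -0.24},{"dp": [-60,-30,105],"spin": -0.36},{"dp": [-80,-35,140],"spin": -0.48},{"dp": [-98,-40,175],"spin": -0.6},{"dp": [-117,-42,210],"spin": -0.72},{"dp": [-136,-44,245],"spin": -0.84},{"dp": [-155,-46,280],"spin": -0.96}], claw=0)

```text
time_s: 0.77
tcp_pos: [0.459, -0.3348, 0.2807]
orientation: [-1.571, 0.0, -0.182]
contact_force: [1.1, -0.8, -0.8]
opening: 0.473
```

```bash
python3 -c "
from h import *
s=ctrl.state();print(s['joint_pos'],s['orientation'],s['opening'],s['tcp_pos'])
print(move([0.58,-0.17,0.28]).round(0))"
```

```text
[ 1.17319032  0.36590383 -0.74767722  1.70071364  0.26662697  1.18005943
  0.17355441] [-1.57107104e+00  3.27403042e-04 -1.82278708e-01] 0.4729023718184252 [ 0.45902131 -0.33479317  0.28074243]
[ 89.   1. 184.]
```

play_rows(steps=[{"dp": [18,0,37],"spin": -0.08},{"dp": [36,0,75],"spin": -0.08},{"dp": [54,0,112],"spin": -0.08},{"dp": [72,0,149],"spin": -0.08},{"dp": [89,0,184],"spin": -0.08},{"dp": [89,0,184],"spin": -0.08},{"dp": [89,0,184],"spin": -0.08}])

```text
time_s: 1.35
tcp_pos: [0.5814, -0.1683, 0.2804]
orientation: [-1.569, 0.0, -0.101]
contact_force: [-0.0, 0.9, -0.3]
opening: 0.01
```

```bash
python3 -c "
from h import *
snap('wrist','w1')
print(ctrl.state()['tcp_pos'],ctrl.state()['orientation'])"
```

```text
[ 0.58027006 -0.17132244  0.28014981] [-1.57066218e+00  1.12865044e-03 -1.05283556e-01]
```

View pics/w1.png

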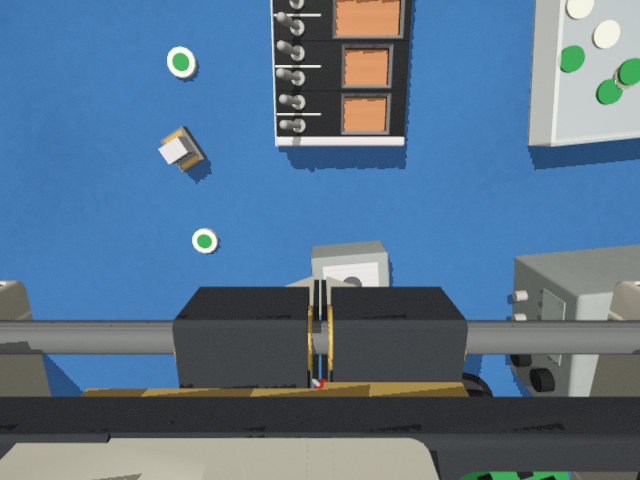

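The wrist view shows the dock's right end at (340,140), the isolator box partly hidden at (350,265), and the short module at (182,148). I'll use depth to find where the fingers are, and take coarse positions of the dock and isolator.

Run:
```python
from h import *
f=np.load('pics/w1.npz');d=f['d'];P=f['P']
p,_=pose('wrist');M=p['mount']
for uv in [(316,284),(324,284),(312,310),(185,310),(240,292),(300,292),(240,350),(400,292),(460,300),(320,345),(250,390),(100,340)]:
    z=d[uv[1],uv[0]]; c=np.array([(uv[0]-p['cx'])/p['fx']*z,-(uv[1]-p['cy'])/p['fy']*z,-z,1]); print(uv,(M@c)[:3].round(4))
# depth points world on top camera
dt=np.load('pics/top0d.npy'); im=cv2.imread('pics/top0.png')
def w(n,u,v,dd):
    p,T=pose(n); z=dd[v,u]; return (T@np.array([(u-p['cx'])/p['fx']*z,-(v-p['cy'])/p['fy']*z,-z,1]))[:3]
for u,v in [(215,277),(355,282),(426,281),(404,236),(303,205),(334,235),(419,215)]: print(u,v,w('top',u,v,dt).round(3))
for u,v in [(365,15),(365,65),(365,112),(350,270),(182,148)]:
    z=d[v,u]; c=np.array([(u-p['cx'])/p['fx']*z,-(v-p['cy'])/p['fy']*z,-z,1]); print(u,v,(P@c)[:3].round(4))
```

```text
(316, 284) [-0.0007 -0.0001  0.0103]
(324, 284) [0.0028 0.0005 0.01  ]
(312, 310) [-0.001  -0.0674  0.0317]
(185, 310) [-0.0284 -0.0774  0.0367]
(240, 292) [-0.0188 -0.0664  0.036 ]
(300, 292) [-0.0039 -0.0675  0.0365]
(240, 350) [-0.0159 -0.0819  0.0296]
(400, 292) [ 0.0205 -0.0674  0.0365]
(460, 300) [ 0.1794  0.2802 -0.1295]
(320, 345) [ 0.001  -0.0763  0.0274]
(250, 390) [-0.0135 -0.0857  0.0227]
(100, 340) [-0.0488 -0.0764  0.0287]
215 277 [0.438 0.28  0.039]
355 282 [ 0.435 -0.096  0.039]
426 281 [ 0.443 -0.287  0.042]
404 236 [ 0.563 -0.226  0.049]
303 205 [0.644 0.051 0.028]
334 235 [ 0.557 -0.035  0.073]
419 215 [ 0.616 -0.259  0.084]
365 15 [0.6439 0.0099 0.0322]
365 65 [ 0.641  -0.034   0.0322]
365 112 [ 0.6379 -0.078   0.0329]
350 270 [ 0.6083 -0.2408  0.0508]
182 148 [ 0.4476 -0.0944  0.0405]
```

```bash
cat >> h.py <<'E'
def cloud(n,d,P=None):
    p,T=pose(n)
    if P is not None: T=P
    v,u=np.mgrid[0:480,0:640]
    c=np.stack([(u-p['cx'])/p['fx']*d,-(v-p['cy'])/p['fy']*d,-d],-1)
    W=c@T[:3,:3].T+T[:3,3]; W[d==0]=np.nan; return W
def rect(pts):
    r=cv2.minAreaRect((pts[:,:2]*1000).astype(np.float32)); return np.round(r[0],1),np.round(r[1],1),round(r[2],1)
E
python3 - <<'E'
from h import *
for n in('top','scene'):
    W=cloud(n,np.load(f'pics/{n}0d.npy'))
    X,Y,Z=W[...,0],W[...,1],W[...,2]
    b=(X>.53)&(X<.7)&(Y>-.34)&(Y<-.17)
    m=b&(Z>.043)&(Z<.058); print(n,'box',rect(W[m]),np.median(Z[m]),m.sum())
    m=b&(Z>.062); q=W[m]; print('lever',len(q),q[np.argsort(q[:,2])[-6:]].round(3), q.mean(0).round(3))
    m=b&(Z>.01); print('all',rect(W[m]))
    b=(X>.5)&(X<.72)&(Y>-.15)&(Y<.13)
    m=b&(Z>.036)&(Z<.044); print('deck',rect(W[m]))
    # table z check
    m=(X>.3)&(X<.38)&(Y>-.2)&(Y<.2); print('tbl',np.nanmedian(Z[m]))
E
```

```text
top box (array([ 605.3, -257. ]), array([70. , 85.4]), 89.9) 0.049325873680917454 715
lever 44 [[ 0.627 -0.256  0.098]
 [ 0.624 -0.262  0.098]
 [ 0.629 -0.256  0.099]
 [ 0.624 -0.259  0.1  ]
 [ 0.621 -0.256  0.101]
 [ 0.628 -0.258  0.104]] [ 0.619 -0.257  0.086]
all (array([ 605.3, -283.9]), array([108.1, 138.3]), 13.6)
deck (array([616.1, -11. ]), array([193.9, 131. ]), 84.3)
tbl -0.0010548189576204958
scene box (array([ 607.8, -259.3]), array([70.2, 87.2]), 89.4) 0.049139330519331614 1602
lever 47 [[ 0.629 -0.258  0.099]
 [ 0.629 -0.26   0.099]
 [ 0.623 -0.259  0.1  ]
 [ 0.624 -0.261  0.1  ]
 [ 0.626 -0.262  0.1  ]
 [ 0.627 -0.261  0.101]] [ 0.628 -0.261  0.095]
all (array([ 607.8, -259.4]), array([70.3, 87.2]), 89.4)
deck (array([617.6, -12.1]), array([195.9, 133.5]), 84.5)
tbl -0.0012192843973745093
```

```bash
python3 -c "
from h import *
for t in ([0.69,-0.258,0.2],[0.69,-0.258,0.083]): print(move(t).round(0))"
```

```text
[118.  80. -75.]
[118. 197. -75.]
```

play_rows(steps=[{"dp": [30,20,-19],"spin": 0},{"dp": [60,40,-38],"spin": 0},{"dp": [90,60,-57],"spin": 0},{"dp": [118,80,-75],"spin": 0},{"dp": [118,120,-75],"spin": 0},{"dp": [118,160,-75],"spin": 0},{"dp": [118,197,-75],"spin": 0},{"dp": [118,197,-75],"spin": 0}])

```text
time_s: 2.07
tcp_pos: [0.6815, -0.2616, 0.0732]
orientation: [-1.569, 0.016, -0.111]
contact_force: [-2.6, 0.4, -1.9]
opening: 0.006
```

play_rows(steps=[{"dp": [-15,0,0],"spin": 0},{"dp": [-30,0,1],"spin": 0},{"dp": [-40,0,2],"spin": 0},{"dp": [-50,0,3],"spin": 0},{"dp": [-60,0,4],"spin": 0},{"dp": [-70,0,5],"spin": 0}])

```text
time_s: 2.57
tcp_pos: [0.6214, -0.2503, 0.0872]
orientation: [-1.574, -0.005, -0.111]
contact_force: [2.3, -1.6, -0.3]
opening: 0.007
```

play_rows(steps=[{"dp": [0,0,0],"spin": 0},{"dp": [0,0,0],"spin": 0},{"dp": [0,0,0],"spin": 0},{"dp": [0,0,0],"spin": 0}])

```text
time_s: 2.9
tcp_pos: [0.6209, -0.2477, 0.0843]
orientation: [-1.571, -0.001, -0.109]
contact_force: [-0.0, 0.2, 0.1]
opening: 0.005
```

```bash
python3 -c "
from h import *
print(ctrl.state()['tcp_pos'],ctrl.state()['contact_force'])
im,d,_=snap('scene','s1')
cv2.imwrite('pics/s1z.png',cv2.resize(im[250:400,140:340,::-1],None,fx=4,fy=4))"
```

```text
[ 0.62088777 -0.24773781  0.08432574] [-0.01565187  0.23660234  0.06539893]
```

View pics/s1z.png

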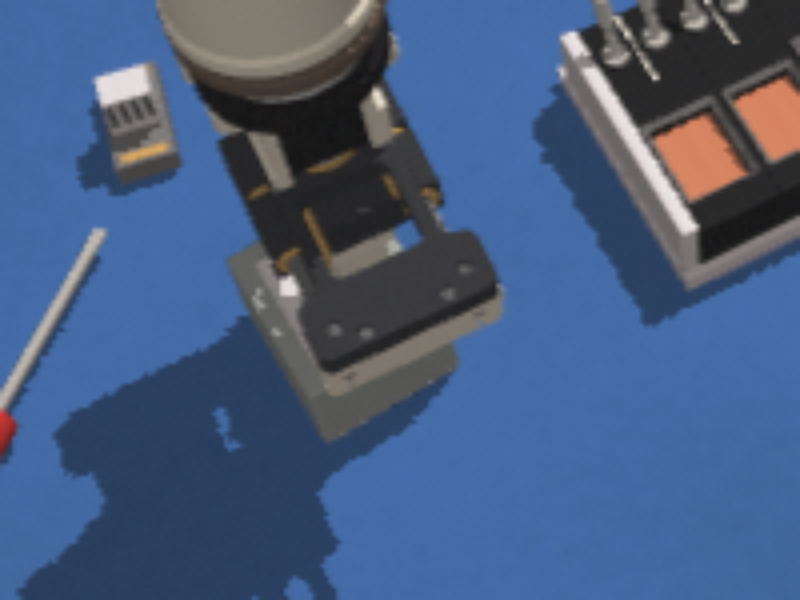

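play_rows(steps=[{"dp": [0,0,-10],"spin": 0},{"dp": [-5,0,-11],"spin": 0},{"dp": [-10,0,-11],"spin": 0},{"dp": [-14,0,-12],"spin": 0},{"dp": [-14,0,-12],"spin": 0},{"dp": [-14,0,-12],"spin": 0}])

```text
time_s: 3.45
tcp_pos: [0.6111, -0.2585, 0.0863]
orientation: [-1.571, -0.013, -0.108]
contact_force: [12.9, -1.7, -1.6]
opening: 0.006
```

play_rows(steps=[{"dp": [-4,0,0],"spin": 0},{"dp": [-8,0,-1],"spin": 0},{"dp": [-8,0,-1],"spin": 0},{"dp": [-8,0,-1],"spin": 0}])

```text
time_s: 3.78
tcp_pos: [0.6095, -0.2582, 0.0887]
orientation: [-1.57, -0.026, -0.107]
contact_force: [24.9, -2.4, -3.2]
opening: 0.006
```

Hard stop reached, at 25 N. I'll retreat and check it.

play_rows(steps=[{"dp": [15,0,0],"spin": 0},{"dp": [40,-10,0],"spin": 0},{"dp": [40,-50,0],"spin": 0},{"dp": [40,-90,0],"spin": 0},{"dp": [30,-130,40],"spin": 0},{"dp": [20,-150,80],"spin": 0},{"dp": [10,-170,120],"spin": 0},{"dp": [0,-190,160],"spin": 0}])

```text
time_s: 4.45
tcp_pos: [0.6169, -0.1224, 0.2625]
orientation: [-1.571, 0.0, -0.11]
contact_force: [0.9, -0.2, 0.6]
opening: 0.003
```

play_rows(steps=[{"dp": [0,0,35],"spin": 0},{"dp": [0,0,50],"spin": 0},{"dp": [0,0,50],"spin": 0},{"dp": [0,0,50],"spin": 0}], claw=50)

```text
time_s: 4.78
tcp_pos: [0.6227, -0.0731, 0.261]
orientation: [-1.572, 0.001, -0.106]
contact_force: [-0.8, -0.9, -0.0]
opening: 0.245
```

```bash
python3 -c "
from h import *
s=ctrl.state();print(s['tcp_pos'],s['orientation'],s['joint_pos'])
snap('wrist','w2')
im,d,_=snap('scene','s2')
cv2.imwrite('pics/s2z.png',cv2.resize(im[250:400,140:340,::-1],None,fx=3,fy=3))"
```

```text
[ 0.62269328 -0.07313298  0.26104536] [-1.57177673e+00  9.59774628e-04 -1.05970646e-01] [ 0.63769218  0.51841713 -0.79392988  1.57403687  0.38746616  1.21425414
 -0.33384767]
```

View pics/w2.png

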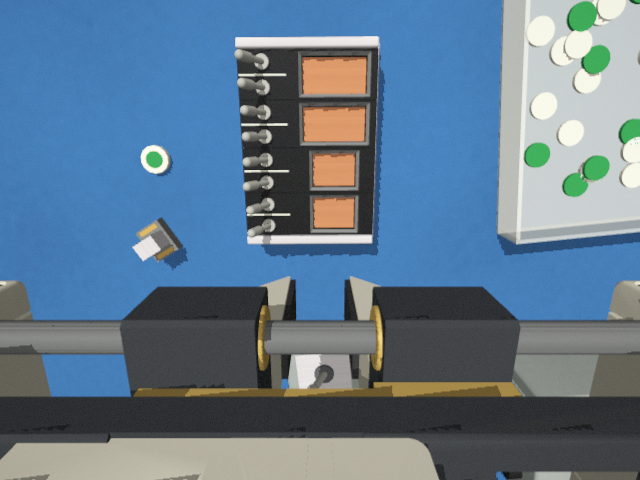

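View pics/s2z.png

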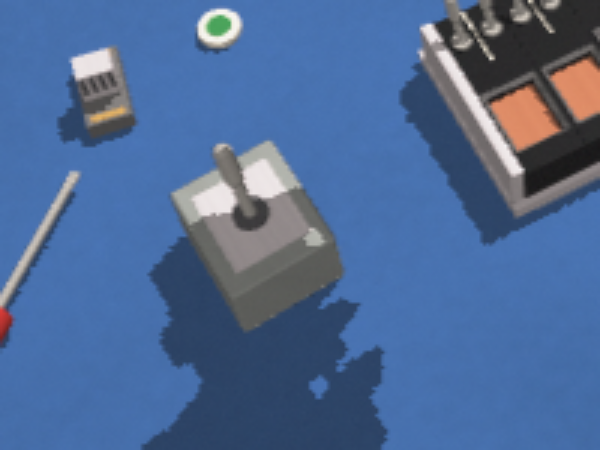

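The isolator now leans to the front, so it is off (scene crop (235,180)). The wrist camera sees all four bays, the orange rectangles at (335,76), (334,125), (333,170) and (333,212). Now I'll measure them.

```bash
cat >> h.py <<'E'
def bays(im,d,P,n='wrist',z=.032,pr=True):
    hsv=cv2.cvtColor(np.ascontiguousarray(im),cv2.COLOR_RGB2HSV)
    m=cv2.inRange(hsv,(4,90,90),(18,255,255))
    cs,_=cv2.findContours(m,cv2.RETR_EXTERNAL,cv2.CHAIN_APPROX_NONE)
    out=[]
    for c in cs:
        if cv2.contourArea(c)<300: continue
        W=onplane(n,c[:,0,:],z,P)
        if not(.5<W[:,0].mean()<.75 and -.15<W[:,1].mean()<.15): continue
        r=cv2.minAreaRect((W[:,:2]*1000).astype(np.float32)); pts=cv2.boxPoints(r)
        out.append((r[0],r[1],r[2]))
        if pr: print(np.round(r[0],1),np.round(r[1],1),round(r[2],1),cv2.minAreaRect(c)[0])
    return out
E
python3 - <<'E'
from h import *
f=np.load('pics/w2.npz')
b=bays(f['im'],f['d'],f['P'])
W=cloud('wrist',f['d'],f['P']);Z=W[...,2];X=W[...,0];Y=W[...,1]
for uv in [(335,76),(334,125),(333,170),(333,212),(290,100),(290,195)]: print(uv,W[uv[1],uv[0]].round(4))
print('tbl',np.nanmedian(Z[100:230,20:120]))
print('top view');b=bays(cv2.imread('pics/top0.png')[:,:,::-1],None,None,'top')
print('scene');b=bays(cv2.imread('pics/scene0.png')[:,:,::-1],None,None,'scene')
E
```

```text
[637.2 -80.1] [32.  42.9] 84.0 (333.5, 212.0)
[641.8 -36.5] [33.  42.5] 84.0 (334.0, 169.5)
[646.    7.4] [31.9 61. ] 84.0 (334.0, 124.0)
[650.4  51.6] [31.5 61.1] 84.0 (334.0, 75.0)
(335, 76) [0.6511 0.0506 0.0338]
(334, 125) [0.646  0.0066 0.0329]
(333, 170) [ 0.6408 -0.0366  0.0328]
(333, 212) [ 0.6367 -0.0797  0.0329]
(290, 100) [0.6066 0.0333 0.0408]
(290, 195) [ 0.595  -0.0562  0.0399]
tbl 0.0005445045451726305
top view
scene
[644.2   7.7] [30.5 57.8] 84.3 (354.2837829589844, 269.79730224609375)
[648.2  51.6] [30.2 57.5] 84.7 (373.3800048828125, 260.8399963378906)
```

```bash
cat >> h.py <<'E'
def mod(W,x,y,r=.05):
    X,Y,Z=W[...,0],W[...,1],W[...,2]
    b=(np.hypot(X-x,Y-y)<r)
    s=b&(Z>.034)&(Z<.047); l=b&(Z>.006)&(Z<.047)
    print(' sink',rect(W[s]),np.nanmedian(Z[s]).round(4),W[s][:,:2].mean(0).round(4),s.sum())
    l=b&(Z>.009)&(Z<.019); print(' slab',rect(W[l]),l.sum()); l=b&(Z>.006)&(Z<.047);print(' all',rect(W[l]))
E
python3 - <<'E'
from h import *
f=np.load('pics/w2.npz'); W=cloud('wrist',f['d'],f['P']); print('wrist');mod(W,.436,-.097)
for n in('top','scene'):
    W=cloud(n,np.load(f'pics/{n}0d.npy')); print(n)
    for x,y in((.436,-.097),(.445,-.292),(.439,.284)): mod(W,x,y)
E
```

```text
wrist
 sink (array([437.7, -95.2]), array([25.4, 18.6]), 26.2) 0.0405 [ 0.4388 -0.0946] 438
 slab (array([437.4, -95.3]), array([31. , 39.9]), 25.4) 640
 all (array([437.8, -95.1]), array([31.3, 40.2]), 24.7)
top
 sink (array([435.4, -94.9]), array([23. , 19.2]), 27.4) 0.0381 [ 0.4351 -0.0946] 61
 slab (array([439.5, -98.1]), array([38.8, 55. ]), 46.4) 81
 all (array([ 437.6, -101.5]), array([56.5, 68.8]), 73.2)
 sink (array([ 441.4, -289.1]), array([24.3, 18.4]), 73.8) 0.0392 [ 0.4409 -0.289 ] 57
 slab (array([ 441.7, -289.4]), array([31.1, 57.8]), 76.3) 146
 all (array([ 442.6, -294.8]), array([60.9, 83.4]), 1.0)
 sink (array([438.1, 286.6]), array([17.8, 24.8]), 20.7) 0.0395 [0.438  0.2866] 59
 slab (array([438.7, 286. ]), array([58. , 30.9]), 18.9) 150
 all (array([439.4, 286.8]), array([66., 74.]), 1.7)
scene
 sink (array([436.3, -96.5]), array([25. , 19.9]), 23.0) 0.0383 [ 0.437  -0.0974] 95
 slab (array([436.6, -96.6]), array([32.3, 42.2]), 26.0) 135
 all (array([435.8, -96.9]), array([34.1, 42.2]), 26.0)
 sink (array([ 442.9, -291.3]), array([24. , 21.4]), 74.7) 0.0383 [ 0.4439 -0.2915] 115
 slab (array([ 443.1, -291. ]), array([30. , 60.4]), 74.2) 210
 all (array([ 443.1, -291.2]), array([30. , 60.4]), 74.7)
 sink (array([439.5, 285.3]), array([19.5, 29.2]), 21.8) 0.0384 [0.4405 0.2844] 70
 slab (array([439. , 285.6]), array([59.7, 35.2]), 19.1) 183
 all (array([439.3, 284.2]), array([60.8, 36.1]), 16.7)
```

```bash
python3 -c "
from h import *
print(move([.4376,-.0952,.16]).round(0))"
```

```text
[-182.  101.  -39.]
```

play_rows(steps=[{"dp": [-30,12,-6],"spin": 0.12},{"dp": [-60,25,-12],"spin": 0.24},{"dp": [-90,40,-18],"spin": 0.36},{"dp": [-120,55,-25],"spin": 0.48},{"dp": [-150,70,-31],"spin": 0.6},{"dp": [-170,85,-36],"spin": 0.72},{"dp": [-182,95,-39],"spin": 0.84},{"dp": [-182,101,-39],"spin": 0.96}], claw=45)

```text
time_s: 5.55
tcp_pos: [0.4334, -0.0955, 0.1586]
orientation: [-1.576, 0.002, -1.079]
contact_force: [0.2, -0.1, -0.8]
opening: 0.449
```

play_rows(steps=[{"dp": [0,0,0],"spin": 0.06},{"dp": [0,0,0],"spin": 0.06},{"dp": [0,0,0],"spin": 0.06},{"dp": [0,0,0],"spin": 0.06},{"dp": [0,0,0],"spin": 0.06}])

```text
time_s: 5.97
tcp_pos: [0.4383, -0.0931, 0.1606]
orientation: [-1.571, -0.0, -1.127]
contact_force: [0.0, 0.6, -1.0]
opening: 0.449
```

```bash
python3 -c "
from h import *
s=ctrl.state();print(s['tcp_pos'],s['orientation'],s['joint_pos'],s['opening'])
im,d,P=snap('wrist','w3'); mod(cloud('wrist',d,P),.436,-.097)
print(move([.4376,-.0952,.025]).round(1))"
```

```text
[ 0.43833186 -0.09309461  0.16056165] [-1.57051068e+00 -6.98566434e-05 -1.12743719e+00] [ 0.70936509  0.26577339 -0.63082612  2.1025335   0.21069963  0.8335341
 -1.17472706] 0.44853353537340657
 sink (array([438. , -95.3]), array([24.1, 17.7]), 25.5) 0.0405 [ 0.4386 -0.0951] 767
 slab (array([438. , -95.2]), array([30.2, 40. ]), 25.6) 1030
 all (array([438. , -95.2]), array([30.2, 40. ]), 25.6)
[  1.7 135.6  -1.7]
```

View pics/w3.png

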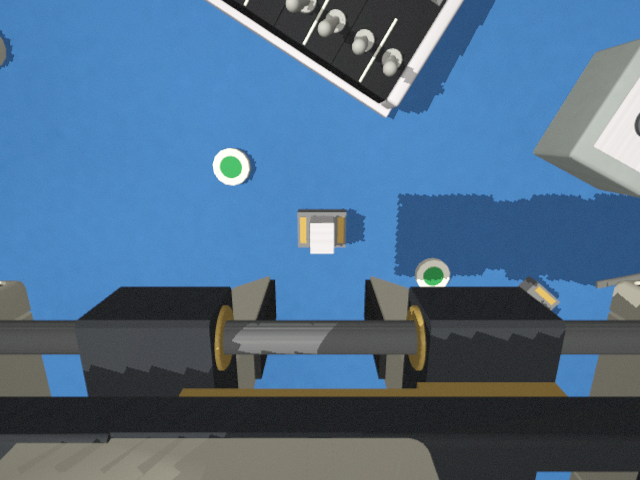

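The short module at (322,232) is aligned with the jaws. I'll go down and grasp it.

play_rows(steps=[{"dp": [2,35,-2],"spin": 0},{"dp": [2,70,-2],"spin": 0},{"dp": [2,105,-2],"spin": 0},{"dp": [2,125,-2],"spin": 0},{"dp": [2,136,-2],"spin": 0},{"dp": [2,136,-2],"spin": 0},{"dp": [2,136,-2],"spin": 0}])

```text
time_s: 6.6
tcp_pos: [0.4375, -0.095, 0.0247]
orientation: [-1.571, 0.0, -1.127]
contact_force: [-0.4, -0.1, 0.2]
opening: 0.451
```

play_rows(steps=[{"dp": [0,0,0],"spin": 0},{"dp": [0,0,0],"spin": 0},{"dp": [0,0,0],"spin": 0},{"dp": [0,0,0],"spin": 0},{"dp": [0,0,0],"spin": 0},{"dp": [0,0,0],"spin": 0}], claw=0, squeeze=35)

```text
time_s: 7.1
tcp_pos: [0.4378, -0.0955, 0.0254]
orientation: [-1.57, -0.001, -1.128]
contact_force: [-1.2, -0.1, 7.9]
opening: 0.194
```

play_rows(steps=[{"dp": [0,-35,0],"spin": 0},{"dp": [0,-70,0],"spin": 0},{"dp": [0,-105,0],"spin": 0},{"dp": [0,-125,0],"spin": -0.12},{"dp": [0,-125,0],"spin": -0.24},{"dp": [0,-125,0],"spin": -0.36},{"dp": [0,-125,0],"spin": -0.48},{"dp": [0,-125,0],"spin": -0.6}])

```text
time_s: 7.77
tcp_pos: [0.437, -0.0955, 0.1499]
orientation: [-1.571, -0.001, -0.522]
contact_force: [-0.0, -0.3, -0.8]
opening: 0.192
```

```bash
python3 -c "
from h import *
s=ctrl.state();print(s['tcp_pos'],s['orientation'],s['opening'])
print(move([.6369,-.080,.15]).round(1), s['orientation'][2]+.105)"
```

```text
[ 0.43698626 -0.09550416  0.14988508] [-1.57128798e+00 -8.82067027e-04 -5.22163761e-01] 0.19233916444441235
[165.5  -0.  113.1] -0.41716376124002696
```

play_rows(steps=[{"dp": [28,0,19],"spin": -0.12},{"dp": [58,0,40],"spin": -0.24},{"dp": [90,0,61],"spin": -0.36},{"dp": [120,0,82],"spin": -0.42},{"dp": [145,0,99],"spin": -0.42},{"dp": [165,0,113],"spin": -0.42},{"dp": [165,0,113],"spin": -0.42},{"dp": [165,0,113],"spin": -0.42}])

```text
time_s: 8.43
tcp_pos: [0.637, -0.0801, 0.1489]
orientation: [-1.57, 0.001, -0.107]
contact_force: [-0.0, -1.3, -0.7]
opening: 0.191
```

play_rows(steps=[{"dp": [0,0,0],"spin": 0},{"dp": [0,0,0],"spin": 0},{"dp": [0,0,0],"spin": 0}])

```text
time_s: 8.68
tcp_pos: [0.6355, -0.0813, 0.1496]
orientation: [-1.572, 0.001, -0.108]
contact_force: [0.2, -0.1, -1.7]
opening: 0.193
```

```bash
python3 -c "
from h import *
s=ctrl.state();print(s['tcp_pos'],s['orientation'],s['opening'],s['contact_force'])
print(move([.6369,-.080,.10]).round(1), s['orientation'][2]+.105)
im,d,P=snap('wrist','w4'); bays(im,d,P)"
```

```text
[ 0.63548545 -0.08131636  0.14958595] [-1.57170468e+00  5.77472450e-04 -1.08218084e-01] 0.19265469046576914 [ 0.21397287 -0.06275524 -1.70338954]
[ 1.3 49.6  1.5] -0.0032180835848412
[637.1 -80.6] [32.  42.9] 85.0 (320.5, 233.5)
[641.6 -36.2] [32.7 42.8] 83.8 (320.0, 174.0)
[645.9   7.9] [32.1 60.9] 84.6 (319.6774597167969, 108.81096649169922)
[650.4  51.9] [31.7 60.7] 84.3 (319.0, 37.0)
```

View pics/w4.png

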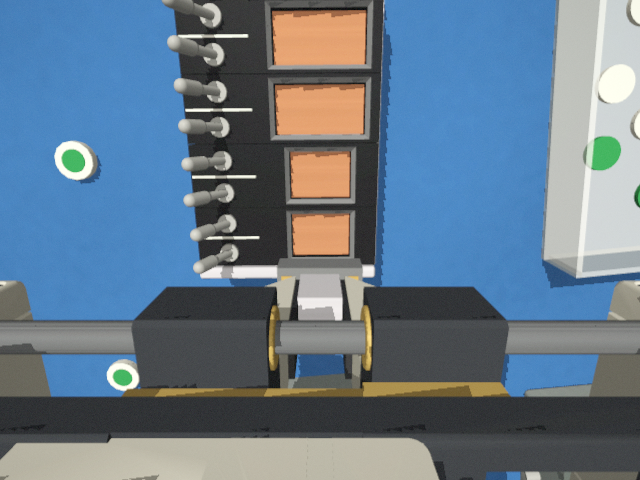

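play_rows(steps=[{"dp": [1,30,1],"spin": 0},{"dp": [1,60,1],"spin": 0},{"dp": [1,74,1],"spin": 0},{"dp": [1,74,1],"spin": 0},{"dp": [1,74,1],"spin": 0},{"dp": [1,74,1],"spin": 0}])

```text
time_s: 9.23
tcp_pos: [0.6387, -0.0797, 0.077]
orientation: [-1.57, -0.002, -0.108]
contact_force: [0.4, -0.8, -0.1]
opening: 0.196
```

```bash
python3 -c "
from h import *
s=ctrl.state();print(s['tcp_pos'],s['orientation'],s['opening'],s['contact_force'])
print(move([.637,-.0802,.05]).round(1), s['orientation'][2]+.105)"
```

```text
[ 0.63872222 -0.07969501  0.07704675] [-1.57046001 -0.00210401 -0.10795508] 0.1961587055428001 [ 0.44427541 -0.75664024 -0.09013179]
[-1.7 27.  -0.7] -0.002955076231617823
```

play_rows(steps=[{"dp": [-2,6,0],"spin": 0},{"dp": [-2,12,0],"spin": 0},{"dp": [-2,16,0],"spin": 0},{"dp": [-2,20,0],"spin": 0},{"dp": [-2,20,0],"spin": 0},{"dp": [-2,20,0],"spin": 0}])

```text
time_s: 9.73
tcp_pos: [0.6356, -0.0796, 0.0552]
orientation: [-1.571, 0.0, -0.108]
contact_force: [0.1, 0.1, -2.2]
opening: 0.196
```

play_rows(steps=[{"dp": [0,4,0],"spin": 0},{"dp": [0,8,0],"spin": 0},{"dp": [0,10,0],"spin": 0},{"dp": [0,12,0],"spin": 0},{"dp": [0,12,0],"spin": 0},{"dp": [0,12,0],"spin": 0}])

```text
time_s: 10.23
tcp_pos: [0.6363, -0.0795, 0.0503]
orientation: [-1.575, -0.001, -0.108]
contact_force: [-19.5, -0.2, 48.1]
opening: 0.195
```

play_rows(steps=[{"dp": [0,-5,0],"spin": 0},{"dp": [0,-9,0],"spin": 0},{"dp": [0,-9,0],"spin": 0}])

```text
time_s: 10.48
tcp_pos: [0.6364, -0.0798, 0.0533]
orientation: [-1.571, -0.002, -0.108]
contact_force: [0.7, 0.2, -0.6]
opening: 0.192
```

play_rows(steps=[{"dp": [0,0,0],"spin": 0},{"dp": [0,0,0],"spin": 0},{"dp": [0,0,0],"spin": 0},{"dp": [0,-15,0],"spin": 0},{"dp": [0,-50,0],"spin": 0},{"dp": [0,-90,0],"spin": 0},{"dp": [0,-120,-40],"spin": 0},{"dp": [0,-150,-80],"spin": 0}], claw=45)

```text
time_s: 11.15
tcp_pos: [0.6297, -0.1427, 0.1961]
orientation: [-1.569, -0.003, -0.101]
contact_force: [0.9, -0.8, -0.1]
opening: 0.445
```

play_rows(steps=[{"dp": [-20,0,-10],"spin": 0},{"dp": [-20,0,-10],"spin": 0},{"dp": [-20,0,-10],"spin": 0}])

```text
time_s: 11.4
tcp_pos: [0.607, -0.1551, 0.1936]
orientation: [-1.572, -0.001, -0.11]
contact_force: [-0.1, 0.1, -1.1]
opening: 0.45
```

```bash
python3 -c "
from h import *
s=ctrl.state();print(s['tcp_pos'],s['orientation'],s['opening'],s['contact_force'])
im,d,P=snap('wrist','w5'); bays(im,d,P)
W=cloud('wrist',d,P);X,Y,Z=W[...,0],W[...,1],W[...,2]
b=np.hypot(X-.637,Y+.08)<.03
m=b&(Z>.058);print(rect(W[m]),np.median(Z[m]))
m=b&(Z>.03)&(Z<.055);print(np.percentile(Z[m],[10,50,90]))
"
```

```text
[ 0.60703578 -0.15512002  0.19357294] [-1.57161924e+00 -7.04311298e-04 -1.10334868e-01] 0.4501024890442028 [-0.05290712  0.12871227 -1.05597618]
[641.6 -35.7] [32.2 42.6] 84.8 (345.5, 68.5)
[645.4   1.7] [17.9 60.5] 83.7 (346.4999694824219, 13.499998092651367)
(array([636.9, -80.8]), array([22.9, 18.6]), 83.9) 0.06654044116990532
[0.03800507 0.04039773 0.04314785]
```

View pics/w5.png

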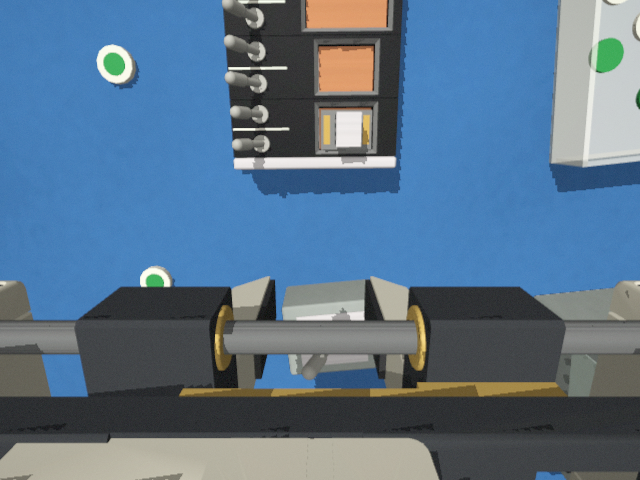

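The short module is flush: its sink top is at 0.0665 m and it lies within 1 mm of the bay centre. Next is the right-hand long module.

```bash
python3 -c "
from h import *
print(move([.442,-.2905,.16]).round(1))"
```

```text
[-149.8   33.  -154. ]
```

play_rows(steps=[{"dp": [-27,5,-28],"spin": 0.05},{"dp": [-54,10,-56],"spin": 0.1},{"dp": [-81,15,-84],"spin": 0.15},{"dp": [-108,20,-112],"spin": 0.15},{"dp": [-130,28,-135],"spin": 0.15},{"dp": [-150,33,-154],"spin": 0.15},{"dp": [-150,33,-154],"spin": 0.15},{"dp": [-150,33,-154],"spin": 0.15}])

```text
time_s: 12.12
tcp_pos: [0.4411, -0.2907, 0.1589]
orientation: [-1.57, 0.001, -0.259]
contact_force: [0.7, 0.1, -0.5]
opening: 0.454
```

play_rows(steps=[{"dp": [0,0,0],"spin": 0},{"dp": [0,0,0],"spin": 0},{"dp": [0,0,0],"spin": 0}])

```text
time_s: 12.37
tcp_pos: [0.4436, -0.289, 0.1598]
orientation: [-1.57, -0.001, -0.255]
contact_force: [0.1, 0.8, -0.2]
opening: 0.45
```

```bash
python3 -c "
from h import *
s=ctrl.state();print(s['tcp_pos'],s['orientation'],s['joint_pos'],s['opening'])
im,d,P=snap('wrist','w6'); mod(cloud('wrist',d,P),.442,-.29)
print(move([.442,-.2905,.025]).round(1))"
```

```text
[ 0.44361424 -0.28903652  0.15983029] [-1.56999251e+00 -1.19897031e-03 -2.54630506e-01] [ 1.14020824  0.45065716 -0.76042973  1.91448679  0.38392326  0.92549369
 -0.06057844] 0.44971531623595157
 sink (array([ 444., -290.]), array([23.9, 18.5]), 75.9) 0.0405 [ 0.4442 -0.2894] 771
 slab (array([ 444. , -290.2]), array([30.3, 58. ]), 75.9) 1810
 all (array([ 444. , -290.1]), array([30.3, 58. ]), 75.9)
[ -1.1 134.7  -1.6]
```

View pics/w6.png

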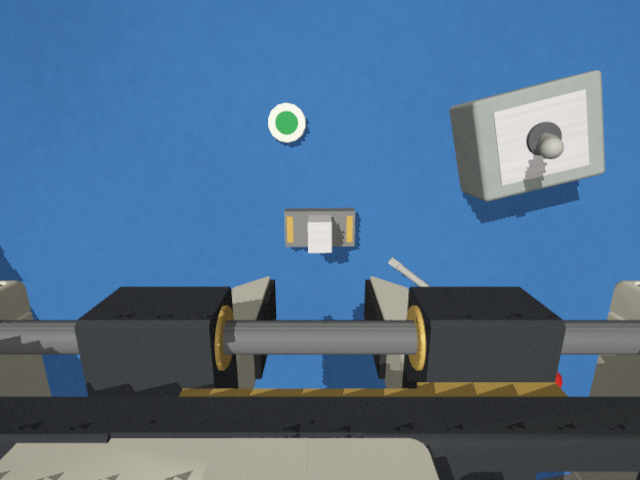

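play_rows(steps=[{"dp": [0,35,-1],"spin": 0},{"dp": [0,70,-1],"spin": 0},{"dp": [0,105,-1],"spin": 0},{"dp": [0,125,-1],"spin": 0},{"dp": [0,135,-1],"spin": 0},{"dp": [0,135,-1],"spin": 0},{"dp": [0,135,-1],"spin": 0}])

```text
time_s: 13.0
tcp_pos: [0.4427, -0.2909, 0.0247]
orientation: [-1.57, -0.001, -0.256]
contact_force: [0.7, -0.2, -0.5]
opening: 0.446
```

play_rows(steps=[{"dp": [0,0,0],"spin": 0},{"dp": [0,0,0],"spin": 0},{"dp": [0,0,0],"spin": 0},{"dp": [0,0,0],"spin": 0},{"dp": [0,0,0],"spin": 0},{"dp": [0,0,0],"spin": 0}], claw=0, squeeze=35)

```text
time_s: 13.5
tcp_pos: [0.442, -0.292, 0.0249]
orientation: [-1.571, -0.001, -0.258]
contact_force: [0.6, -0.4, 2.7]
opening: 0.19
```

play_rows(steps=[{"dp": [0,-35,0],"spin": 0},{"dp": [0,-70,0],"spin": 0},{"dp": [0,-105,0],"spin": -0.05},{"dp": [0,-125,0],"spin": -0.1},{"dp": [0,-125,0],"spin": -0.15},{"dp": [0,-125,0],"spin": -0.15},{"dp": [0,-125,0],"spin": -0.15}])

```text
time_s: 14.08
tcp_pos: [0.4409, -0.2917, 0.1492]
orientation: [-1.571, 0.001, -0.11]
contact_force: [0.5, 0.5, -1.3]
opening: 0.19
```

```bash
python3 -c "
from h import *
s=ctrl.state();print(s['tcp_pos'],s['orientation'],s['opening'])
print(move([.646,.0077,.15]).round(1), s['orientation'][2]+.105)"
```

```text
[ 0.44094098 -0.29170661  0.14922872] [-1.57077377e+00  6.04827576e-04 -1.09915912e-01] 0.19018973735470981
[171.   -0.9 320.1] -0.00491591194787154
```

play_rows(steps=[{"dp": [18,0,34],"spin": 0},{"dp": [36,0,68],"spin": 0},{"dp": [54,0,102],"spin": 0},{"dp": [72,0,136],"spin": 0},{"dp": [90,0,170],"spin": 0},{"dp": [108,0,204],"spin": 0},{"dp": [126,0,238],"spin": 0},{"dp": [144,0,270],"spin": 0}])

```text
time_s: 14.75
tcp_pos: [0.6135, -0.0366, 0.1478]
orientation: [-1.571, 0.003, -0.109]
contact_force: [0.8, -0.8, -1.1]
opening: 0.194
```

play_rows(steps=[{"dp": [15,0,28],"spin": 0},{"dp": [27,0,48],"spin": 0},{"dp": [27,0,48],"spin": 0},{"dp": [27,0,48],"spin": 0},{"dp": [27,0,48],"spin": 0},{"dp": [27,0,48],"spin": 0}])

```text
time_s: 15.25
tcp_pos: [0.6448, 0.0041, 0.1484]
orientation: [-1.572, 0.002, -0.11]
contact_force: [-1.1, -1.2, -0.3]
opening: 0.198
```

```bash
cat >> h.py <<'E'
def held(d,P):
    "held module in tool coords, mm"
    W=cloud('wrist',d,P); T=Tcp(); t=(W-T[:3,3])@T[:3,:3]*1000
    b=(abs(t[...,0])<33)&(t[...,1]>-20)&(t[...,1]<40)&(abs(t[...,2])<35)
    v=t[b]
    s=v[(v[:,1]<-9)&(v[:,1]>-20)&(abs(v[:,0])<8)]; print('sink top y',np.median(s[:,1]).round(1),'z',np.percentile(s[:,2],[2,98]).round(1)) if len(s) else 0
    s=v[(v[:,1]>5)&(v[:,1]<30)]; print('slab x',np.percentile(s[:,0],[1,99]).round(1),'zmax',np.percentile(s[:,2],[50,98]).round(1),'y',np.percentile(s[:,1],[5,50,95]).round(1),len(s))
E
python3 -c "
from h import *
s=ctrl.state();print(s['tcp_pos'],s['orientation'],s['opening'],s['contact_force'])
im,d,P=snap('wrist','w7'); bays(im,d,P); held(d,P)
print('w4 has different pose')
print(move([.646,.0077,.075]).round(1))"
```

```text
[0.64478924 0.00410586 0.14837301] [-1.57233986  0.00200281 -0.11025771] 0.1983886642347358 [-1.05703077 -1.17405007 -0.34814308]
[646.    7.1] [31.7 60.8] 83.8 (319.5, 231.5)
[650.3  51.5] [32.4 60.7] 83.7 (318.9999694824219, 170.99998474121094)
sink top y -15.1 z [ 1.9 14.3]
slab x [-28.   29.1] zmax [15.2 17.3] y [ 8.4 11.1 22.5] 3194
w4 has different pose
[ 0.7 73.7  3.9]
```

View pics/w7.png

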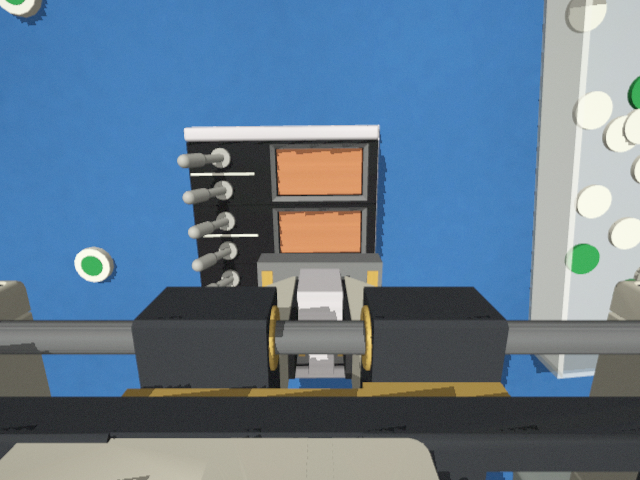

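The slab sits about 2.2 mm ahead in tool z, so I'll shift the TCP target to (645.3, 5.3).

```bash
python3 -c "
from h import *
print(move([.6453,.0053,.075]).round(1))"
```

```text
[ 0.3 73.7  1.5]
```

play_rows(steps=[{"dp": [0,30,1],"spin": 0},{"dp": [0,60,1],"spin": 0},{"dp": [0,72,1],"spin": 0},{"dp": [0,72,1],"spin": 0},{"dp": [0,72,1],"spin": 0},{"dp": [0,72,1],"spin": 0}])

```text
time_s: 15.8
tcp_pos: [0.647, 0.007, 0.0791]
orientation: [-1.57, -0.002, -0.109]
contact_force: [-0.6, -0.0, 0.1]
opening: 0.196
```

```bash
python3 -c "
from h import *
s=ctrl.state();print(s['tcp_pos'],s['orientation'],s['opening'],s['contact_force'])
print(move([.6453,.0053,.055]).round(1))"
```

```text
[0.6470352  0.00695685 0.07908782] [-1.57026104 -0.00215341 -0.10867236] 0.19618094011772036 [-0.63085781 -0.01155998  0.08287222]
[-1.6 24.1 -1.8]
```

play_rows(steps=[{"dp": [-1,7,-1],"spin": 0},{"dp": [-1,14,-1],"spin": 0},{"dp": [-1,19,-1],"spin": 0},{"dp": [-1,24,-1],"spin": 0},{"dp": [-1,24,-1],"spin": 0},{"dp": [-1,24,-1],"spin": 0}])

```text
time_s: 16.3
tcp_pos: [0.6446, 0.0063, 0.0531]
orientation: [-1.571, 0.001, -0.108]
contact_force: [-0.4, 1.2, -0.2]
opening: 0.197
```

play_rows(steps=[{"dp": [0,3,0],"spin": 0},{"dp": [0,6,0],"spin": 0},{"dp": [0,9,0],"spin": 0},{"dp": [0,10,0],"spin": 0},{"dp": [0,10,0],"spin": 0},{"dp": [0,10,0],"spin": 0}])

```text
time_s: 16.8
tcp_pos: [0.6452, 0.0066, 0.0502]
orientation: [-1.574, -0.001, -0.108]
contact_force: [-19.0, -3.1, 45.9]
opening: 0.192
```

play_rows(steps=[{"dp": [0,-5,0],"spin": 0},{"dp": [0,-8,0],"spin": 0},{"dp": [0,-8,0],"spin": 0}])

```text
time_s: 17.05
tcp_pos: [0.6455, 0.0063, 0.0523]
orientation: [-1.571, -0.002, -0.108]
contact_force: [0.3, -0.2, -1.3]
opening: 0.191
```

play_rows(steps=[{"dp": [0,0,0],"spin": 0},{"dp": [0,0,0],"spin": 0},{"dp": [0,0,0],"spin": 0},{"dp": [0,-15,0],"spin": 0},{"dp": [0,-50,0],"spin": 0},{"dp": [0,-90,0],"spin": 0},{"dp": [0,-120,-40],"spin": 0},{"dp": [0,-150,-70],"spin": 0}], claw=45)

```text
time_s: 17.72
tcp_pos: [0.6383, -0.0544, 0.198]
orientation: [-1.569, -0.001, -0.102]
contact_force: [-0.1, -2.0, -0.9]
opening: 0.449
```

play_rows(steps=[{"dp": [0,0,0],"spin": 0},{"dp": [0,0,0],"spin": 0},{"dp": [0,0,0],"spin": 0}])

```text
time_s: 17.97
tcp_pos: [0.6379, -0.0568, 0.1958]
orientation: [-1.57, -0.0, -0.109]
contact_force: [-0.1, -0.2, -0.8]
opening: 0.453
```

```bash
cat >> h.py <<'E'
def seated(W,x,y):
    X,Y,Z=W[...,0],W[...,1],W[...,2]
    b=np.hypot(X-x,Y-y)<.03
    m=b&(Z>.058);print('seated',rect(W[m]),np.median(Z[m]))
E
python3 -c "
from h import *
s=ctrl.state();print(s['tcp_pos'],s['orientation'],s['opening'],s['contact_force'])
im,d,P=snap('wrist','w8'); bays(im,d,P)
W=cloud('wrist',d,P); seated(W,.646,.0077); seated(W,.637,-.080)
print(move([.439,.286,.16]).round(1))
im,d,P=snap('top','t8');mod(cloud('top',d),.439,.286)
"
```

```text
[ 0.63786371 -0.0567632   0.19580947] [-1.57042078e+00 -4.12738655e-04 -1.08516659e-01] 0.4530176323209006 [-0.07708938 -0.16899444 -0.84973038]
[641.4 -36.4] [32.8 42.7] 84.9 (320.0, 198.0)
[650.3  51.7] [32.5 60.8] 83.8 (319.5, 87.0)
seated (array([646.1,   8. ]), array([23.6, 17.9]), 83.9) 0.06655219802151258
seated (array([637.1, -75.7]), array([34.7, 46.6]), 85.9) 0.06775162142375518
[-233.7   35.5  318.7]
 sink (array([438.4, 286.4]), array([17.9, 24.2]), 17.2) 0.0394 [0.4383 0.2862] 58
 slab (array([446.4, 286.8]), array([73.5, 34.7]), 17.3) 151
 all (array([446.7, 285.6]), array([75.3, 66.5]), 44.8)
```

View pics/w8.png

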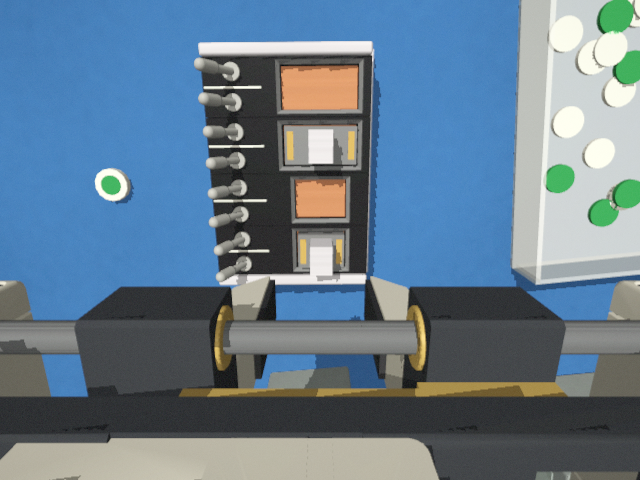

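View pics/t8.png

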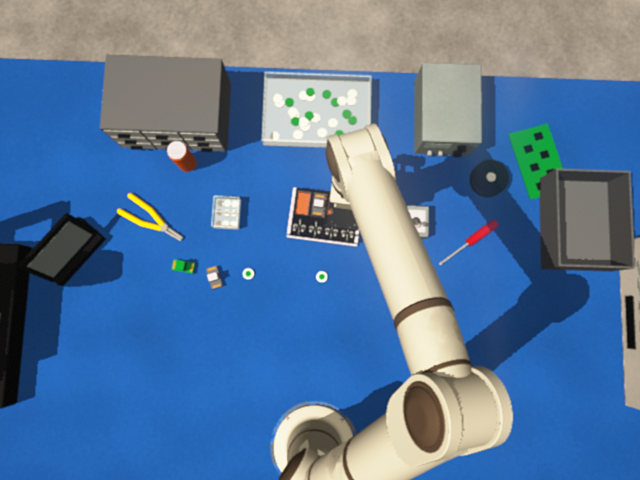

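Both seated modules look right. Next, the left-hand long module.

play_rows(steps=[{"dp": [-22,0,30],"spin": -0.05},{"dp": [-44,0,60],"spin": -0.1},{"dp": [-66,0,90],"spin": -0.15},{"dp": [-88,0,120],"spin": -0.2},{"dp": [-110,0,150],"spin": -0.25},{"dp": [-132,5,180],"spin": -0.3},{"dp": [-154,10,210],"spin": -0.35},{"dp": [-176,15,240],"spin": -0.42}])

```text
time_s: 18.73
tcp_pos: [0.4865, 0.2031, 0.1795]
orientation: [-1.57, 0.001, 0.317]
contact_force: [0.1, -0.1, -0.1]
opening: 0.454
```

```bash
python3 -c "
from h import *
s=ctrl.state();print(s['tcp_pos'],s['orientation'])
print(move([.439,.286,.16]).round(1))
"
```

```text
[0.48652609 0.20313786 0.1795086 ] [-1.57024349e+00  1.18467370e-03  3.16910080e-01]
[-19.3  19.6  93.5]
```

play_rows(steps=[{"dp": [-7,7,33],"spin": 0},{"dp": [-14,14,66],"spin": 0},{"dp": [-19,20,94],"spin": 0},{"dp": [-19,20,94],"spin": 0},{"dp": [-19,20,94],"spin": 0},{"dp": [-19,20,94],"spin": 0},{"dp": [-19,20,94],"spin": 0}])

```text
time_s: 19.32
tcp_pos: [0.4423, 0.2834, 0.1599]
orientation: [-1.571, 0.001, 0.311]
contact_force: [0.8, 0.2, 0.4]
opening: 0.453
```

```bash
python3 -c "
from h import *
s=ctrl.state();print(s['tcp_pos'],s['orientation'],s['joint_pos'],s['opening'])
im,d,P=snap('wrist','w9'); mod(cloud('wrist',d,P),.439,.286)
print(move([.439,.286,.025]).round(1))"
```

```text
[0.44230368 0.28340827 0.15987598] [-1.57135412e+00  7.54370277e-04  3.11060656e-01] [ 0.13142622  0.51610416 -0.95402203  1.91906782  0.509621    0.97114184
 -0.75027409] 0.4527494237450061
 sink (array([440.6, 286.9]), array([18.5, 24.5]), 18.8) 0.0405 [0.4404 0.2875] 791
 slab (array([440.5, 286.8]), array([57.8, 30.3]), 19.1) 1828
 all (array([440.5, 286.8]), array([57.8, 30.3]), 19.1)
[ -2.5 135.    3.9]
```

View pics/w9.png

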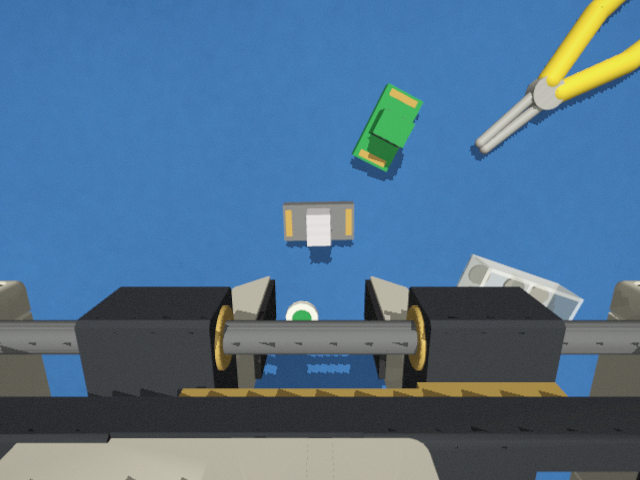

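play_rows(steps=[{"dp": [-1,35,4],"spin": -0.02},{"dp": [-1,70,4],"spin": -0.02},{"dp": [-1,105,4],"spin": -0.02},{"dp": [-1,125,4],"spin": -0.02},{"dp": [-1,135,4],"spin": -0.02},{"dp": [-1,135,4],"spin": -0.02},{"dp": [-1,135,4],"spin": -0.02}])

```text
time_s: 19.95
tcp_pos: [0.4404, 0.2874, 0.0254]
orientation: [-1.571, -0.0, 0.331]
contact_force: [0.1, 1.0, -0.2]
opening: 0.455
```

play_rows(steps=[{"dp": [0,0,0],"spin": 0},{"dp": [0,0,0],"spin": 0},{"dp": [0,0,0],"spin": 0},{"dp": [0,0,0],"spin": 0},{"dp": [0,0,0],"spin": 0},{"dp": [0,0,0],"spin": 0}], claw=0, squeeze=35)

```text
time_s: 20.45
tcp_pos: [0.4403, 0.2878, 0.0258]
orientation: [-1.571, -0.001, 0.332]
contact_force: [-0.5, -0.9, 5.2]
opening: 0.191
```

play_rows(steps=[{"dp": [0,-35,0],"spin": 0},{"dp": [0,-70,0],"spin": 0},{"dp": [0,-105,0],"spin": 0.1},{"dp": [0,-125,0],"spin": 0.2},{"dp": [0,-125,0],"spin": 0.32},{"dp": [0,-125,0],"spin": 0.43},{"dp": [0,-125,0],"spin": 0.43},{"dp": [0,-125,0],"spin": 0.43}])

```text
time_s: 21.12
tcp_pos: [0.4395, 0.2876, 0.1502]
orientation: [-1.571, -0.0, -0.094]
contact_force: [0.6, 0.8, -1.3]
opening: 0.192
```

```bash
python3 -c "
from h import *
s=ctrl.state();print(s['tcp_pos'],s['orientation'],s['opening'])
print(move([.6504,.0515,.15]).round(1), s['orientation'][2]+.105)"
```

```text
[0.43953888 0.2875734  0.15018598] [-1.57145744e+00 -2.55578337e-04 -9.44573735e-02] 0.19235038126457388
[ 232.2    0.4 -215.1] 0.010542626491097287
```

play_rows(steps=[{"dp": [29,0,-27],"spin": 0.01},{"dp": [58,0,-54],"spin": 0.01},{"dp": [87,0,-81],"spin": 0.01},{"dp": [116,0,-108],"spin": 0.01},{"dp": [145,0,-135],"spin": 0.01},{"dp": [174,0,-162],"spin": 0.01},{"dp": [203,0,-188],"spin": 0.01},{"dp": [225,0,-208],"spin": 0.01}])

```text
time_s: 21.78
tcp_pos: [0.6449, 0.0547, 0.1491]
orientation: [-1.572, 0.001, -0.107]
contact_force: [0.8, 0.1, -0.3]
opening: 0.196
```

play_rows(steps=[{"dp": [7,0,-7],"spin": 0},{"dp": [7,0,-7],"spin": 0},{"dp": [7,0,-7],"spin": 0},{"dp": [7,0,-7],"spin": 0},{"dp": [7,0,-7],"spin": 0}])

```text
time_s: 22.2
tcp_pos: [0.6482, 0.0538, 0.1503]
orientation: [-1.57, 0.001, -0.103]
contact_force: [-1.1, 0.8, -0.4]
opening: 0.189
```

```bash
python3 -c "
from h import *
s=ctrl.state();print(s['tcp_pos'],s['orientation'],s['opening'],s['contact_force'])
im,d,P=snap('wrist','w10'); bays(im,d,P); held(d,P)
print(move([.6504,.0515,.075]).round(1))"
```

```text
[0.64819127 0.05381802 0.15027718] [-1.56988181e+00  9.45047205e-04 -1.03428329e-01] 0.1890249039329675 [-1.11476984  0.77417746 -0.41496241]
[650.4  51.4] [29.8 60.8] 84.1 (322.0, 238.0)
sink top y -14.4 z [ 1.5 11.8]
slab x [-28.1  28.9] zmax [13.6 14.9] y [ 8.1 11.8 24.3] 2869
[ 2.2 75.5 -1.8]
```

View pics/w10.png

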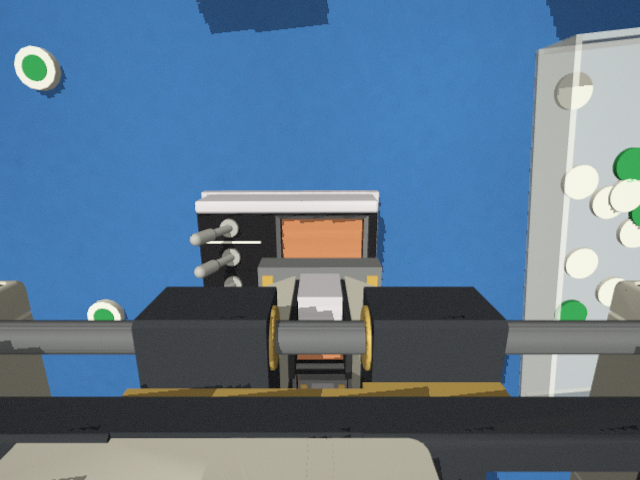

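play_rows(steps=[{"dp": [2,30,-2],"spin": 0},{"dp": [2,60,-2],"spin": 0},{"dp": [2,74,-2],"spin": 0},{"dp": [2,74,-2],"spin": 0},{"dp": [2,74,-2],"spin": 0},{"dp": [2,74,-2],"spin": 0}])

```text
time_s: 22.75
tcp_pos: [0.6522, 0.05, 0.0779]
orientation: [-1.57, -0.002, -0.107]
contact_force: [0.3, 0.2, -0.3]
opening: 0.198
```

```bash
python3 -c "
from h import *
s=ctrl.state();print(s['tcp_pos'],s['orientation'],s['opening'],s['contact_force'])
print(move([.6501,.0516,.053]).round(1))"
```

```text
[0.65222733 0.05001119 0.07788371] [-1.56977698 -0.00195825 -0.10696286] 0.198199927600841 [ 0.30404049  0.19708905 -0.32960045]
[-2.3 24.9  1.3]
```

play_rows(steps=[{"dp": [-2,7,1],"spin": 0},{"dp": [-2,14,1],"spin": 0},{"dp": [-2,19,1],"spin": 0},{"dp": [-2,23,1],"spin": 0},{"dp": [-2,23,1],"spin": 0},{"dp": [-2,23,1],"spin": 0}])

```text
time_s: 23.25
tcp_pos: [0.6503, 0.0511, 0.0535]
orientation: [-1.569, -0.002, -0.107]
contact_force: [3.1, 4.0, -1.0]
opening: 0.195
```

play_rows(steps=[{"dp": [0,3,0],"spin": 0},{"dp": [0,6,0],"spin": 0},{"dp": [0,9,0],"spin": 0},{"dp": [0,10,0],"spin": 0},{"dp": [0,10,0],"spin": 0},{"dp": [0,10,0],"spin": 0}])

```text
time_s: 23.75
tcp_pos: [0.6506, 0.0511, 0.0504]
orientation: [-1.573, -0.003, -0.108]
contact_force: [-15.0, -1.5, 46.0]
opening: 0.193
```

play_rows(steps=[{"dp": [0,-5,0],"spin": 0},{"dp": [0,-8,0],"spin": 0},{"dp": [0,-8,0],"spin": 0}])

```text
time_s: 24.0
tcp_pos: [0.6497, 0.051, 0.0518]
orientation: [-1.57, -0.001, -0.107]
contact_force: [0.2, 4.5, 1.9]
opening: 0.196
```

play_rows(steps=[{"dp": [0,0,0],"spin": 0},{"dp": [0,0,0],"spin": 0},{"dp": [0,0,0],"spin": 0},{"dp": [0,-15,0],"spin": 0},{"dp": [0,-50,0],"spin": 0},{"dp": [0,-90,0],"spin": 0},{"dp": [-10,-120,-40],"spin": 0},{"dp": [-25,-150,-80],"spin": 0}], claw=45)

```text
time_s: 24.67
tcp_pos: [0.624, -0.0099, 0.1931]
orientation: [-1.569, -0.003, -0.103]
contact_force: [0.6, -1.3, 1.0]
opening: 0.45
```

play_rows(steps=[{"dp": [-15,0,-35],"spin": 0},{"dp": [-20,0,-50],"spin": 0},{"dp": [-20,0,-50],"spin": 0},{"dp": [-20,0,-50],"spin": 0}], claw=0)

```text
time_s: 25.0
tcp_pos: [0.5974, -0.0618, 0.1906]
orientation: [-1.572, -0.0, -0.111]
contact_force: [-0.6, 1.6, 0.4]
opening: 0.21
```

```bash
python3 -c "
from h import *
s=ctrl.state();print(s['tcp_pos'],s['orientation'],s['opening'],s['contact_force'])
im,d,P=snap('wrist','w11'); bays(im,d,P)
W=cloud('wrist',d,P); seated(W,.6505,.0515); seated(W,.646,.0077); seated(W,.637,-.080)
ax=np.array([np.cos(.1047),-np.sin(.1047)]);ay=np.array([np.sin(.1047),np.cos(.1047)])
for n,c in (('L1',(.6505,.0516)),('L2',(.6460,.0077)),('S1',(.6415,-.0362)),('S2',(.6369,-.0802))):
    c=np.array(c); 
    r=c-.067*ax+.011*ay; print(n,'run pivot',r.round(4)); 
    h=.030*np.array([-np.sin(.45),0,np.cos(.45)]); tip=np.r_[r+ax*h[0],.043+h[2]]
    print('tip px',proj('wrist',tip,P).round(0))
"
```

```text
[ 0.59737523 -0.06177971  0.19058978] [-1.57185767e+00 -3.29083153e-04 -1.11397491e-01] 0.2098326257477058 [-0.60743152  1.57524154  0.44077125]
[641.7 -36.4] [32.6 43. ] 83.6 (367.5, 187.5)
seated (array([650.1,  50.5]), array([24.3, 18.8]), 83.8) 0.0664880102198446
seated (array([646.1,   7.9]), array([23.4, 18.7]), 83.8) 0.06649695859683946
seated (array([627.1, -79.1]), array([25.2, 38.8]), 84.7) 0.06684676086527014
L1 run pivot [0.585  0.0695]
tip px [[258.  47.]]
L2 run pivot [0.5805 0.0256]
tip px [[262. 117.]]
S1 run pivot [ 0.576  -0.0183]
tip px [[265. 180.]]
S2 run pivot [ 0.5714 -0.0623]
tip px [[268. 239.]]
```

View pics/w11.png

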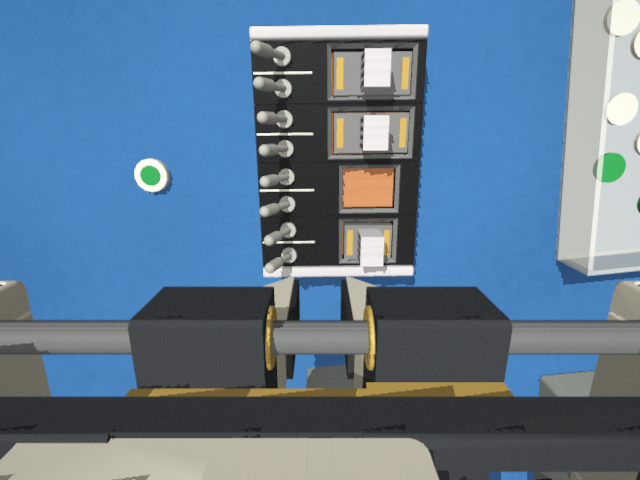

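All three modules are flush, with sink tops at 0.0665 m, and the predicted run-toggle tips match the picture. Next come the toggles, S2 run first.

```bash
python3 -c "
from h import *
print(move([.5117,-.056,.15]).round(1),move([.5117,-.056,.068]).round(1))"
```

```text
[-86.1  40.5  -5.5] [-86.1 122.5  -5.6]
```

play_rows(steps=[{"dp": [-35,0,-2],"spin": 0},{"dp": [-70,10,-4],"spin": 0},{"dp": [-86,40,-5],"spin": 0},{"dp": [-86,75,-5],"spin": 0},{"dp": [-86,110,-5],"spin": 0},{"dp": [-86,122,-5],"spin": 0},{"dp": [-86,122,-5],"spin": 0},{"dp": [-86,122,-5],"spin": 0}])

```text
time_s: 25.72
tcp_pos: [0.5123, -0.0537, 0.0682]
orientation: [-1.569, 0.001, -0.106]
contact_force: [0.4, 0.2, 0.1]
opening: 0.004
```

```bash
cat >> h.py <<'E'
def rel(p,q=(0.0,0.0)):
    T=Tcp(); d=T[:3,3][:2]-np.array(p); ax=np.array([np.cos(.1047),-np.sin(.1047)]);ay=np.array([np.sin(.1047),np.cos(.1047)])
    s=ctrl.state(); print('rel pivot x,y mm',(d@ax*1000).round(1),(d@ay*1000).round(1),'z',T[2,3].round(4),'yaw',s['orientation'][2].round(3),'op',s['opening'].round(3),s['contact_force'].round(1))
E
python3 -c "
from h import *
rel((.5714,-.0623))"
```

```text
Traceback (most recent call last):
  File "h.py", line 75, in rel
    s=ctrl.state(); print('rel pivot x,y mm',(d@ax*1000).round(1),(d@ay*1000).round(1),'z',T[2,3].round(4),'yaw',s['orientation'][2].round(3),'op',s['opening'].round(3),s['contact_force'].round(1))
                                                                                                                                                   ^^^^^^^^^^^^^^^^^^
AttributeError: 'float' object has no attribute 'round'
```

play_rows(steps=[{"dp": [15,0,-2],"spin": 0},{"dp": [30,0,-2],"spin": 0},{"dp": [38,0,-2],"spin": 0},{"dp": [45,0,-2],"spin": 0},{"dp": [52,0,-2],"spin": 0},{"dp": [52,0,-2],"spin": 0}])

```text
time_s: 26.22
tcp_pos: [0.5664, -0.0626, 0.0708]
orientation: [-1.57, -0.005, -0.108]
contact_force: [-0.3, -0.1, 6.0]
opening: 0.004
```

```bash
sed -i "s/s\['opening'\].round(3)/round(s['opening'],3)/" h.py; python3 -c "
from h import *
rel((.5714,-.0623))"
```

```text
rel pivot x,y mm -4.9 -0.8 z 0.0708 yaw -0.108 op 0.004 [-0.3 -0.1  6. ]
```

play_rows(steps=[{"dp": [3,0,0],"spin": 0},{"dp": [6,0,0],"spin": 0},{"dp": [6,0,0],"spin": 0},{"dp": [6,0,0],"spin": 0}])

```text
time_s: 26.55
tcp_pos: [0.5669, -0.0626, 0.0702]
orientation: [-1.572, 0.004, -0.107]
contact_force: [-13.2, 0.7, 18.4]
opening: 0.004
```

```bash
python3 -c "
from h import *
rel((.5714,-.0623))
im,d,P=snap('scene','s12'); cv2.imwrite('pics/s12z.png',cv2.resize(im[190:330,240:420,::-1],None,fx=4,fy=4))
"
```

```text
rel pivot x,y mm -4.4 -0.7 z 0.0702 yaw -0.107 op 0.004 [-13.2   0.7  18.4]
```

View pics/s12z.png

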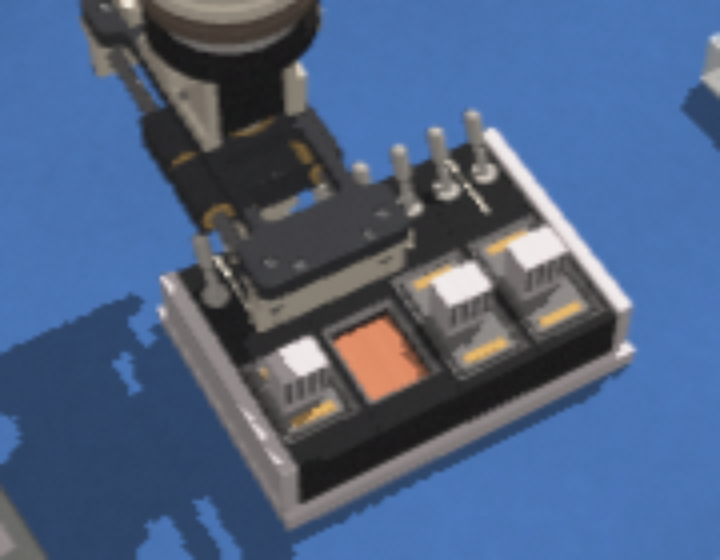

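play_rows(steps=[{"dp": [-20,0,0],"spin": 0},{"dp": [-45,0,0],"spin": 0},{"dp": [-58,0,15],"spin": 0},{"dp": [-58,0,50],"spin": 0},{"dp": [-58,0,85],"spin": 0},{"dp": [-58,0,115],"spin": 0},{"dp": [-58,0,132],"spin": 0},{"dp": [-58,0,132],"spin": 0}])

```text
time_s: 27.27
tcp_pos: [0.5271, 0.0805, 0.0701]
orientation: [-1.566, -0.004, -0.101]
contact_force: [0.0, -0.3, 0.2]
opening: 0.005
```

play_rows(steps=[{"dp": [0,0,0],"spin": 0},{"dp": [0,0,0],"spin": 0},{"dp": [0,0,0],"spin": 0}])

```text
time_s: 27.52
tcp_pos: [0.526, 0.0721, 0.0681]
orientation: [-1.572, -0.0, -0.11]
contact_force: [0.2, 1.2, -1.0]
opening: 0.007
```

```bash
python3 -c "
from h import *
rel((.585,.0695))
"
```

```text
rel pivot x,y mm -59.0 -3.6 z 0.0681 yaw -0.11 op 0.007 [ 0.2  1.2 -1. ]
```

play_rows(steps=[{"dp": [10,0,3],"spin": 0},{"dp": [22,0,3],"spin": 0},{"dp": [25,0,3],"spin": 0},{"dp": [25,0,3],"spin": 0}])

```text
time_s: 27.85
tcp_pos: [0.5509, 0.0728, 0.068]
orientation: [-1.571, 0.001, -0.111]
contact_force: [-1.8, -0.1, 1.2]
opening: 0.006
```

```bash
python3 -c "
from h import *
rel((.585,.0695))
"
```

```text
rel pivot x,y mm -34.2 -0.3 z 0.068 yaw -0.111 op 0.006 [-1.8 -0.1  1.2]
```

play_rows(steps=[{"dp": [8,0,0],"spin": 0},{"dp": [16,0,0],"spin": 0},{"dp": [24,0,0],"spin": 0},{"dp": [30,0,0],"spin": 0},{"dp": [33,0,0],"spin": 0},{"dp": [33,0,0],"spin": 0},{"dp": [33,0,0],"spin": 0}])

```text
time_s: 28.43
tcp_pos: [0.5783, 0.07, 0.0669]
orientation: [-1.575, 0.01, -0.108]
contact_force: [-16.5, -0.7, 12.5]
opening: 0.005
```

```bash
python3 -c "
from h import *
rel((.585,.0695))
"
```

```text
rel pivot x,y mm -6.7 -0.2 z 0.0669 yaw -0.108 op 0.005 [-16.5  -0.7  12.5]
```

play_rows(steps=[{"dp": [-20,0,0],"spin": 0},{"dp": [-45,0,0],"spin": 0},{"dp": [-58,0,-10],"spin": 0},{"dp": [-58,0,-30],"spin": 0},{"dp": [-58,0,-44],"spin": 0},{"dp": [-50,0,-44],"spin": 0},{"dp": [-33,0,-44],"spin": 0},{"dp": [-33,0,-44],"spin": 0}])

```text
time_s: 29.1
tcp_pos: [0.55, 0.0293, 0.0683]
orientation: [-1.57, -0.004, -0.111]
contact_force: [0.3, 0.1, 0.4]
opening: 0.003
```

```bash
python3 -c "
from h import *
rel((.5805,.0256))
"
```

```text
rel pivot x,y mm -30.7 0.5 z 0.0683 yaw -0.111 op 0.003 [0.3 0.1 0.4]
```

play_rows(steps=[{"dp": [8,0,0],"spin": 0},{"dp": [16,0,0],"spin": 0},{"dp": [24,0,0],"spin": 0},{"dp": [30,0,0],"spin": 0},{"dp": [33,0,0],"spin": 0},{"dp": [33,0,0],"spin": 0},{"dp": [33,0,0],"spin": 0}])

```text
time_s: 29.68
tcp_pos: [0.574, 0.0278, 0.0669]
orientation: [-1.573, 0.01, -0.106]
contact_force: [-15.4, 0.9, 10.7]
opening: 0.007
```

```bash
python3 -c "
from h import *
rel((.5805,.0256))
"
```

```text
rel pivot x,y mm -6.7 1.5 z 0.0669 yaw -0.106 op 0.007 [-15.4   0.9  10.7]
```

play_rows(steps=[{"dp": [-20,0,0],"spin": 0},{"dp": [-45,0,0],"spin": 0},{"dp": [-60,-20,0],"spin": 0},{"dp": [-60,-60,-20],"spin": 0},{"dp": [-40,-90,-50],"spin": 0},{"dp": [-10,-120,-80],"spin": 0},{"dp": [15,-125,-90],"spin": 0},{"dp": [15,-125,-90],"spin": 0}])

```text
time_s: 30.35
tcp_pos: [0.5922, -0.0717, 0.1973]
orientation: [-1.573, -0.013, -0.117]
contact_force: [0.7, -0.8, -0.1]
opening: 0.006
```

```bash
python3 -c "
from h import *
s=ctrl.state();print(s['tcp_pos'],s['orientation'],s['opening'],s['contact_force'])
im,d,P=snap('wrist','w13'); bays(im,d,P)
W=cloud('wrist',d,P); seated(W,.6505,.0515); seated(W,.646,.0077); seated(W,.637,-.080)
im,d,P=snap('scene','s13'); cv2.imwrite('pics/s13z.png',cv2.resize(im[190:330,240:420,::-1],None,fx=4,fy=4))
"
```

```text
[ 0.59220143 -0.07168721  0.19729325] [-1.57289864 -0.0126309  -0.11674127] 0.005611298121338116 [ 0.66226148 -0.81497271 -0.13674899]
[641.7 -36.4] [32.7 43.2] 83.3 (369.5, 173.5)
seated (array([650.2,  50.4]), array([24.1, 18.9]), 83.6) 0.06647626092790349
seated (array([646.2,   8.3]), array([23.5, 18.8]), 83.4) 0.06643353348814035
seated (array([639.3, -71.2]), array([35.3, 44.3]), 16.0) 0.2980131048747474
```

View pics/w13.png

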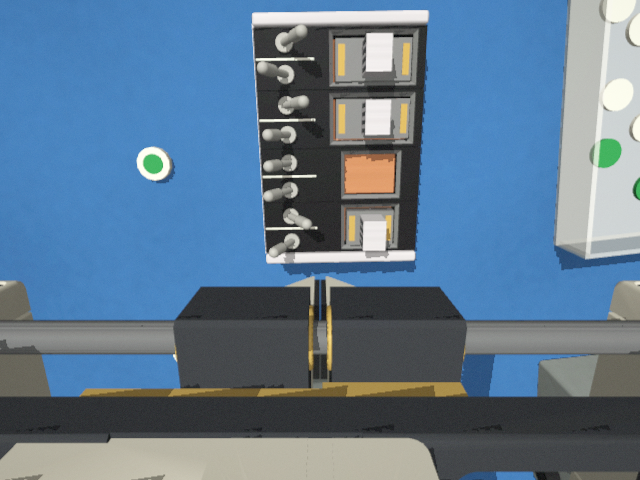

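View pics/s13z.png

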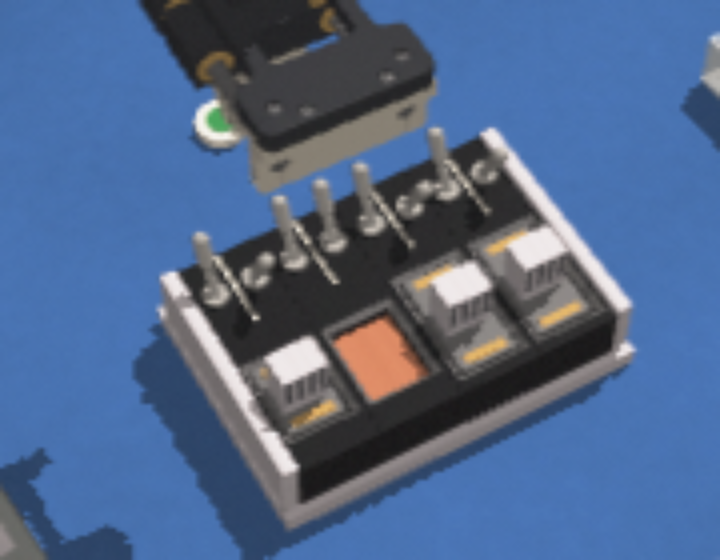

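Run toggles L1, L2 and S2 lean to the rear (on). All the boosts and the empty bay's run toggle lean to the front. Now to switch the isolator back on, pushing from its front.

```bash
python3 -c "
from h import *
print(move([.530,-.258,.16]).round(1),move([.530,-.258,.086]).round(1))"
```

```text
[ -35.    33.5 -197.1] [ -35.2  107.5 -197.1]
```

play_rows(steps=[{"dp": [-8,0,-38],"spin": -0.05},{"dp": [-16,5,-76],"spin": -0.11},{"dp": [-24,15,-114],"spin": -0.11},{"dp": [-32,25,-152],"spin": -0.11},{"dp": [-35,35,-185],"spin": -0.11},{"dp": [-35,45,-197],"spin": -0.11},{"dp": [-35,75,-197],"spin": -0.11},{"dp": [-35,107,-197],"spin": -0.11}])

```text
time_s: 31.12
tcp_pos: [0.5289, -0.2569, 0.0856]
orientation: [-1.572, -0.003, 0.001]
contact_force: [-0.0, 0.9, -0.1]
opening: 0.003
```

play_rows(steps=[{"dp": [0,0,0],"spin": 0},{"dp": [0,0,0],"spin": 0},{"dp": [0,0,0],"spin": 0}])

```text
time_s: 31.37
tcp_pos: [0.5292, -0.2547, 0.0868]
orientation: [-1.57, -0.001, 0.005]
contact_force: [0.0, 0.2, 1.4]
opening: 0.002
```

```bash
python3 -c "
from h import *
print(Tcp().round(4)[:3,3],ctrl.state()['orientation'])
print(move([.606,-.258,.086]).round(1))"
```

```text
[ 0.5292 -0.2547  0.0868] [-1.57002789e+00 -9.95489391e-04  4.53549388e-03]
[76.8  0.8 -3.7]
```

play_rows(steps=[{"dp": [15,0,-3],"spin": 0},{"dp": [30,0,-3],"spin": 0},{"dp": [42,0,-3],"spin": 0},{"dp": [52,0,-3],"spin": 0},{"dp": [62,0,-3],"spin": 0},{"dp": [70,0,-3],"spin": 0},{"dp": [70,0,-3],"spin": 0}])

```text
time_s: 31.95
tcp_pos: [0.6004, -0.2587, 0.0867]
orientation: [-1.571, -0.003, 0.003]
contact_force: [-0.0, 0.6, 0.3]
opening: 0.005
```

play_rows(steps=[{"dp": [5,0,0],"spin": 0},{"dp": [10,0,0],"spin": 0},{"dp": [10,0,0],"spin": 0},{"dp": [10,0,0],"spin": 0}])

```text
time_s: 32.28
tcp_pos: [0.6036, -0.2591, 0.0853]
orientation: [-1.571, 0.01, 0.001]
contact_force: [-13.6, 1.4, 10.7]
opening: 0.006
```

Hard stop reached. I'll retreat well clear and verify everything.

play_rows(steps=[{"dp": [-20,0,0],"spin": 0},{"dp": [-50,0,0],"spin": 0},{"dp": [-80,-20,0],"spin": 0},{"dp": [-90,-60,0],"spin": 0},{"dp": [-100,-100,0],"spin": 0},{"dp": [-115,-135,0],"spin": 0},{"dp": [-135,-165,-20],"spin": 0},{"dp": [-150,-180,-50],"spin": 0}])

```text
time_s: 32.95
tcp_pos: [0.4599, -0.3069, 0.2704]
orientation: [-1.574, -0.004, 0.009]
contact_force: [1.3, -0.8, -0.1]
opening: 0.004
```

play_rows(steps=[{"dp": [-30,0,-30],"spin": 0},{"dp": [-60,0,-60],"spin": 0},{"dp": [-85,0,-90],"spin": 0},{"dp": [-85,0,-120],"spin": 0},{"dp": [-85,0,-150],"spin": 0},{"dp": [-85,0,-150],"spin": 0},{"dp": [-85,0,-150],"spin": 0}])

```text
time_s: 33.53
tcp_pos: [0.3726, -0.4614, 0.2653]
orientation: [-1.57, -0.0, -0.002]
contact_force: [0.4, 1.2, -0.6]
opening: 0.004
```

```bash
python3 -c "
from h import *
s=ctrl.state();print(s['tcp_pos'],s['contact_force'],s['time_s'])
for n in ('scene','top'):
    im,d,P=snap(n,n+'14'); W=cloud(n,d,P)
    for c in ((.6505,.0515),(.646,.0077),(.637,-.080)): seated(W,*c)
    cv2.imwrite(f'pics/{n}14z.png',cv2.resize(im[180:390,140:440,::-1] if n=='scene' else im[170:300,160:460,::-1],None,fx=2.66,fy=2.66,interpolation=cv2.INTER_CUBIC))
"
```

```text
[ 0.37258918 -0.46140295  0.26525721] [ 0.39897946  1.18430919 -0.58143349] 33.5333
seated (array([648.8,  49.1]), array([25.5, 21.3]), 82.7) 0.06453716900330281
seated (array([646. ,  15.6]), array([43.9, 20. ]), 82.9) 0.064393029471362
seated (array([635.7, -82. ]), array([25.3, 20.4]), 83.3) 0.06440650615283139
seated (array([648.5,  50.7]), array([20.3, 21.7]), 1.7) 0.064182676642776
seated (array([643.4,   8.5]), array([24. , 18.9]), 88.5) 0.06483979200367518
seated (array([634.3, -80.2]), array([23.5, 18.4]), 78.8) 0.06530483617470217
```

View pics/scene14z.png

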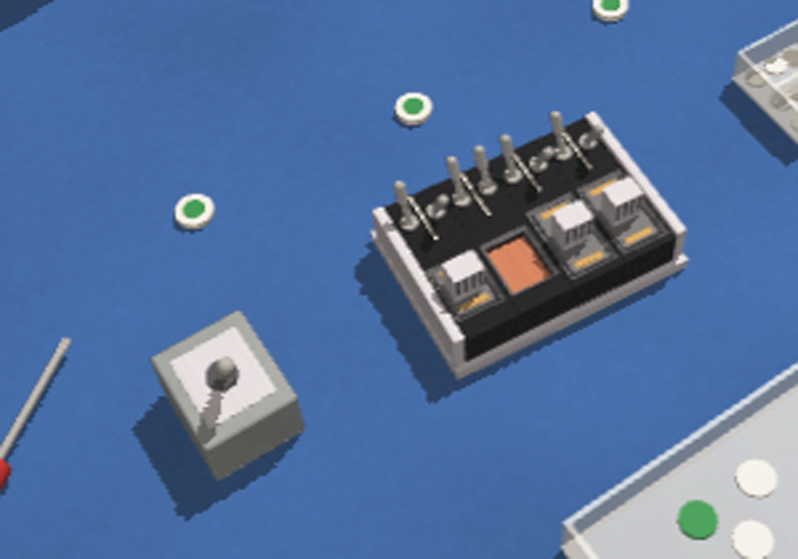

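View pics/top14z.png

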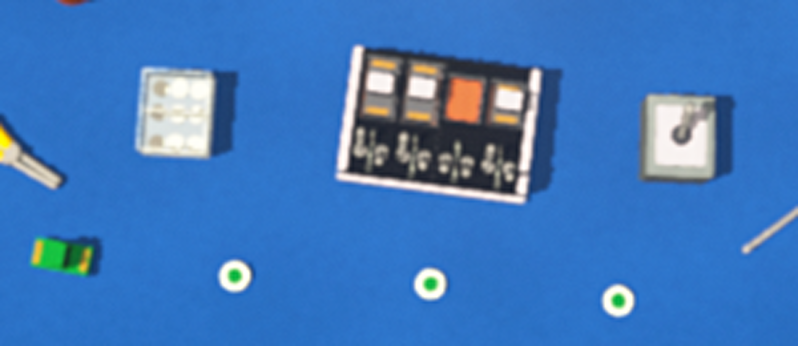

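The isolator leans to the rear again (scene crop (222,372)), all three modules stand at the same height, the right toggles are on, and the bystanders have not moved. I'm handing in.

```bash
python3 -c "
from h import *
print(ctrl.sign_off())"
```

```text
the job is handed in; nothing more can be done
None
```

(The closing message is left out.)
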